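# Set the washed adapter plates out to drain

### The arm

A 6-joint arm with a two-finger parallel gripper is mounted at the origin on the work surface. World frame = base frame: x ahead of the robot, y to its left, z up, the work surface at z = 0. Lengths are in m, angles in degrees, forces in N, time in s.
With the tool pointing down it reaches from about 0.25 to 0.725 m from the base axis. Payload 9.7 kg.
Tool frame: the origin (TCP) lies on the mounting face of the last link; the fingertips stand 173 mm ahead of it and the grasp point (between the pads) lies 155 mm ahead of it; z points along the fingers, y is the line along which they close (so a half turn about z gives the same grasp; the last joint's range is limited). The gripper opens to 85 mm and grips with 20 to 120 N. Pads are 22 mm wide; open, the fingers measure 114 mm over their backs; the gripper's body (76 mm by 85 mm) begins 54 mm behind the grasp point. The pads swing forward as they close: fully open they stand 13 mm farther back than shut.
Start: joints at [-71.104, 4.979, 10.078, 95.1, 0, 90], TCP at [0.178, -0.52, 0.405] pointing down, gripper open.
Joint ranges: [-179.16, 179.16], [-48.56, 103.87], [-65.8, 70.77], [-126.05, 130.52], [-82.76, 87.17], [-180, 180]. Speed limits (degrees/s): [127.2, 127.2, 147.25, 180, 180, 180].

### API

Orientations are given as [roll, pitch, yaw] about the fixed x, y, z axes, in that order (R = Rz(yaw) Ry(pitch) Rx(roll)).
In Python, from workcell import bot, camera, camera_model, outline_of, pinpoint gives the robot as it stands.
- The arm moves only by the tool move_arm, never from a script. Its arguments are lists of equal length, an entry for each row: "jaw": the closure, from 0 (fully open) to 1 (shut); "delta_pos": the shift along the world's x, y, z in m, a list of three; "yaw": the turn about the world's z in rad. In form: {"jaw": [jaw, ...], "delta_pos": [[dx, dy, dz], ...], "yaw": [yaw, ...]}. A call has 1 to 10 rows; each row shifts and turns the commanded pose from where the row before left it; what a row does not reach is not made up. A row lasts 1/12 s, in which the tool goes at most 41.7 mm and 7.16 degrees, less where a joint would pass 70% of its speed; a pose out of reach is approached as far as the arm can. A call with a gripper value outside its range is refused whole. The fingers move at their own pace and stop on an object; "force" is the grip in N (left out, the last holds). Time passes only in rows, so rows that do not move let the fingers close. It gives the time, the measured TCP pose, the force, the opening and the grip force at its end, in the units of the state.
- bot.get_obs(): the state, without advancing time (a new reading comes with each control period).
- camera(name): name is "scene" or "top" or "wrist"; returns the picture (480x640x3 uint8, red, green, blue); there is no depth.
- camera_model(name): a dict with "fx", "fy", "cx", "cy" (pixels), "k1" (the pictures are not rectified: a ray, as slopes to the right and down, at radius r is drawn at 1 + k1 r^2 times it, then the intrinsics apply), "R" (3x3) and "t" (3): a world point X has camera coordinates R X + t. Camera axes: x right, y down, z forward; pixel columns grow to the right and rows downward; lengths in m; the calibration is good to about 2 mm. A picture is of the moment at which its call begins: read the wrist's pose just before it. camera_model takes no time and is no camera call; for the wrist camera it gives the pose at the moment of the call.
- bot.job_done(): hands the job in; it is judged then, once.
Trained networks look in the newest picture that a camera, given by its name, has taken for a name from the list of things; names that differ only in an ending like _2 or _b are one class to them, and where a whole thing is asked for, a point or a joint stands for the part that bears it (a point fixed in the world has none). Each returns a list of dicts, best first, with "confidence" (0 to 1); they miss things now and then, are a little off and sometimes report something else, mostly with a low value. They report only what shows in the picture. A call takes as long as a camera call. They do not tell look-alikes from the thing itself.
- outline_of(camera, thing): "mask" (480x640 bool, what is visible of it) and "xy" ([column, row] in pixels, amid what is visible of it).
- pinpoint(camera, thing): "xy" ([column, row] in pixels: a listed point, or the origin of a listed thing).
The state is a dict: "time": time; "q": joint angles; "qd": joint speeds; "joint_efforts": joint torques, N m; "ee_pos": TCP position; "tcp_rot": TCP orientation; "wrist_force": force on the tool from outside, world axes, zero at the start; "torque": the same for the moment, N m; "opening": finger opening in m; "grasp_force": force on a finger pad.
Only numpy, scipy, OpenCV 4.12 (cv2) and the standard library are available. Lean on these libraries where they do the work, as an engineer would, in place of code of your own. Each camera call takes 0.05 s, during which the arm holds its last target. There are 200 camera calls.

### The job

Set all the washed aluminium adapter plates out to drain on the draining rest: each one on end, foot on the board behind the lip, leaning squarely back against the rail, side by side without overlapping. Draw the standing ones up out of the slotted rack; the ones lying flush in the tip-up trays come up when you press down the end by the cradle's yellow lip, nearest the robot. Finish with every tip-up tray's cradle pressed back flat, and leave the glassware where it stands.

Things in the scene. Friction and masses are not known exactly. Their poses are not given: they have to be found in the camera images.
- rest: Draining rest, fixed: black board 96 x 460 mm, top at z = 8 mm, with a raised lip along the robot's side and a steel rail along the other. Origin: on the bench under the board, midway along; x from rail to lip (towards the robot), y along the rail, z up. A plate stands with its foot just behind the lip and its top away from the robot, leaning on the rail about 20 degrees off vertical.
- rail (a point): Middle of the rail's axis: rest x = -5, y = 0, z = 70 mm. Round bar, 10 mm diameter, 460 mm long, on yellow posts at its ends (y = +-224 mm).
- lip (a point): Middle of the lip's inner face at its top edge: rest x = +30, y = 0, z = 22 mm. The lip is 6 mm thick and runs the full length.
- rack: Blue slotted plate rack, loose but heavy (1.5 kg), 150 (x) x 78 (y) x 48 mm high. Origin: centre of its underside. Two slots across it (along y), centred at x = -36 and +36 mm, 12 mm wide, 66 mm long, 42 mm deep (floor at z = 6 mm). Plates stand in them on end, 78 mm showing above.
- tray1: Tip-up tray, fixed: black open-topped box, 82 mm wide (y), 62 high, 5 mm walls, from x = -69 to +77 mm; +x is the end nearer the robot (within 0.2 rad). Origin: on the bench under the middle of a plate lying in it (same yaw, underside at z = 54, top flush with the rim, no finger room). Inside, a yellow cradle on a cross pin at x = +15, z = 50 mm; its lip shows at the +x end. May be empty.
- cradle1 (a joint): Tilt of the cradle in tray1: 0 flat (at the start), 1.05 rad fully tipped, +x end down. Pressing a plate's +x end (tray x about +45 mm) down some 22 mm tips plate and cradle together; the plate's far 50 mm rises free of the cradle, both faces bare. Stiff pin (0.06 N m): stays where left, swings with 3 to 8 N.
- edge1 (a point): Middle of the upper far edge of cradle 1's 66 mm wide, 4 mm thick floor, 25 mm from its pin on the side away from the robot: at z = 54 mm when flat, about 74 mm when tipped. Pressing down on this edge of the empty cradle puts it back flat.
- tray2: Tip-up tray, fixed: black open-topped box, 82 mm wide (y), 62 high, 5 mm walls, from x = -69 to +77 mm; +x is the end nearer the robot (within 0.2 rad). Origin: on the bench under the middle of a plate lying in it (same yaw, underside at z = 54, top flush with the rim, no finger room). Inside, a yellow cradle on a cross pin at x = +15, z = 50 mm; its lip shows at the +x end. May be empty.
- cradle2 (a joint): Tilt of the cradle in tray2: 0 flat (at the start), 1.05 rad fully tipped, +x end down. Pressing a plate's +x end (tray x about +45 mm) down some 22 mm tips plate and cradle together; the plate's far 50 mm rises free of the cradle, both faces bare. Stiff pin (0.06 N m): stays where left, swings with 3 to 8 N.
- edge2 (a point): Middle of the upper far edge of cradle 2's 66 mm wide, 4 mm thick floor, 25 mm from its pin on the side away from the robot: at z = 54 mm when flat, about 74 mm when tipped. Pressing down on this edge of the empty cradle puts it back flat.
- tray3: Tip-up tray, fixed: black open-topped box, 82 mm wide (y), 62 high, 5 mm walls, from x = -69 to +77 mm; +x is the end nearer the robot (within 0.2 rad). Origin: on the bench under the middle of a plate lying in it (same yaw, underside at z = 54, top flush with the rim, no finger room). Inside, a yellow cradle on a cross pin at x = +15, z = 50 mm; its lip shows at the +x end. May be empty.
- cradle3 (a joint): Tilt of the cradle in tray3: 0 flat (at the start), 1.05 rad fully tipped, +x end down. Pressing a plate's +x end (tray x about +45 mm) down some 22 mm tips plate and cradle together; the plate's far 50 mm rises free of the cradle, both faces bare. Stiff pin (0.06 N m): stays where left, swings with 3 to 8 N.
- edge3 (a point): Middle of the upper far edge of cradle 3's 66 mm wide, 4 mm thick floor, 25 mm from its pin on the side away from the robot: at z = 54 mm when flat, about 74 mm when tipped. Pressing down on this edge of the empty cradle puts it back flat.
- plate1: Aluminium adapter plate 1, 120 x 60 x 8 mm, about 155 g, plain with three dark bolt marks, alike on both faces. Origin: centre of its underside (one 120 x 60 face); x along its 120 mm length, y along its 60 mm width, z through its thickness (it fills z = 0 to 8 mm). Starts flat in tray1, its x and y along the tray's. May be absent.
- plate2: Aluminium adapter plate 2, 120 x 60 x 8 mm, about 155 g, plain with three dark bolt marks, alike on both faces. Origin: centre of its underside (one 120 x 60 face); x along its 120 mm length, y along its 60 mm width, z through its thickness (it fills z = 0 to 8 mm). Starts flat in tray2, its x and y along the tray's. May be absent.
- plate3: Aluminium adapter plate 3, 120 x 60 x 8 mm, about 155 g, plain with three dark bolt marks, alike on both faces. Origin: centre of its underside (one 120 x 60 face); x along its 120 mm length, y along its 60 mm width, z through its thickness (it fills z = 0 to 8 mm). Starts flat in tray3, its x and y along the tray's. May be absent.
- plate4: Aluminium adapter plate 4, 120 x 60 x 8 mm, about 155 g, plain with three dark bolt marks, alike on both faces. Origin: centre of its underside (one 120 x 60 face); x along its 120 mm length, y along its 60 mm width, z through its thickness (it fills z = 0 to 8 mm). Starts on end in the rack's slot at x = -36 mm, its x axis down and its z along the rack's x. May be absent.
- plate5: Aluminium adapter plate 5, 120 x 60 x 8 mm, about 155 g, plain with three dark bolt marks, alike on both faces. Origin: centre of its underside (one 120 x 60 face); x along its 120 mm length, y along its 60 mm width, z through its thickness (it fills z = 0 to 8 mm). Starts on end in the rack's slot at x = +36 mm, its x axis down and its z along the rack's x. May be absent.
- flask1: Stoppered conical glass flask, 82 mm wide, 149 mm high, loose, standing near the work; leave it alone. Origin: centre of its foot.
- flask2: Stoppered conical glass flask, 82 mm wide, 149 mm high, loose, standing near the work; leave it alone. Origin: centre of its foot.
- jar: Lidded glass jar, 70 mm wide, 110 mm high, loose, standing near the work; leave it alone. Origin: centre of its foot.
There are look-alikes about, which are no part of the job. What is shaped like the plate2 but green is not meant.

How it is judged:
By the outcome, as a careful person would: the job done as asked, in the order asked, and still so for the second after the job is handed in, with the robot touching nothing.
Of plate1, plate2, plate3 only 2 to 3 are there at a start; the rules pass over those that are not, and their reading is None.
Of plate4, plate5 only 1 to 2 are there at a start; the rules pass over those that are not, and their reading is None.
At some moment in a run one of rack may be knocked a few centimetres aside while the robot is not near it.
It also fails if it takes over 210 s, if anything falls off the work surface, if the arm or the gripper's body presses on something with over 40 N, if the wrist force passes 120 N, or if a joint passes its speed limit or range.

## Working session

There is one attempt and no reset: what is moved stays moved. The work goes in short steps, Python scripts to look and compute and a tool call to move; the robot and the scene stay as the last step left them, time stands still between calls to the robot, and variables do not carry over. Pictures are saved under pics/ and viewed, at most 14 in all, crops included, and the job is handed in when it is done.

Besides the shell and the picture viewer there is one more tool, called after "Request:" as a command line: name --pt "numbers of a row" for each row, then --argument value for the rest. move_arm: Moves the arm, as the interface text tells. Its arguments: {"type":"object","properties":{"jaw":{"type":"array"},"delta_pos":{"type":"array"},"yaw":{"type":"array"},"force":{"type":"number"}},"required":["jaw","delta_pos","yaw"]}

```bash
ls; mkdir -p pics; cat > h.py <<'E'
import numpy as np, cv2
from workcell import bot, camera, camera_model, outline_of, pinpoint
def K(m): return np.array([[m['fx'],0,m['cx']],[0,m['fy'],m['cy']],[0,0,1.]]), np.array([m['k1'],0,0,0,0.])
def ray(name,xy,m=None):
    m=m or camera_model(name); k,d=K(m); p=cv2.undistortPoints(np.array([[xy]],float),k,d)[0,0]
    R=np.array(m['R']); t=np.array(m['t']); return -R.T@t, R.T@np.array([p[0],p[1],1])
def onz(name,xy,z,m=None):
    o,v=ray(name,xy,m); return o+v*(z-o[2])/v[2]
def proj(name,X,m=None):
    m=m or camera_model(name); k,d=K(m); c=np.array(m['R'])@np.array(X)+np.array(m['t']); r=c[:2]/c[2]; s=1+m['k1']*(r@r)
    return np.array([m['fx']*r[0]*s+m['cx'], m['fy']*r[1]*s+m['cy']])
def save(name,f,im=None):
    im=camera(name) if im is None else im; cv2.imwrite('pics/'+f,cv2.cvtColor(im,cv2.COLOR_RGB2BGR)); return im
E
python3 - <<'E'
from h import *
print(bot.get_obs())
for c in ['scene','top']:
    save(c,c+'0.png'); m=camera_model(c); print(c,{k:np.round(v,3).tolist() for k,v in m.items()})
    for n,z in [('rest',0),('rail',.07),('lip',.022),('rack',0),('tray1',0),('edge1',.054),('flask1',0),('jar',0),('plate1',.054),('plate4',.09)]:
        for r in pinpoint(c,n): print(c,n,round(r['confidence'],2),np.round(r['xy']).tolist(),np.round(onz(c,r['xy'],z,m),3).tolist())
E
```

```text
pics
{'time': 0.0, 'q': array([-7.11026374e+01,  5.01402956e+00,  1.00339850e+01,  9.50990514e+01,
        5.84964830e-04,  9.00010082e+01]), 'qd': array([-0.02603785,  0.08888823,  0.06292293, -0.05500649, -0.04151225,
       -0.01047329]), 'joint_efforts': array([ 1.40162065e-04, -5.20394683e+01,  4.64800787e+01,  1.64504122e-02,
        2.79044990e-06,  9.65467599e-07]), 'ee_pos': array([ 0.17813641, -0.52036851,  0.40395059]), 'tcp_rot': array([-1.79920904e+02, -5.83572416e-04,  1.88963536e+01]), 'wrist_force': array([ 0.41002772, -0.06513498, -0.48371568]), 'torque': array([ 0.05137761,  0.04505864, -0.00468845]), 'grasp_force': 0.0, 'opening': 0.08549476297059398}
scene {'fx': 498.524, 'fy': 498.524, 'cx': 313.925, 'cy': 232.41, 'k1': -0.046, 'R': [[0.55, 0.835, 0.006], [0.689, -0.45, -0.568], [-0.472, 0.316, -0.823]], 't': [-0.316, -0.364, 1.505]}
scene rest 0.56 [290.0, 213.0] [0.458, 0.004, 0.0]
scene rail 0.97 [291.0, 202.0] [0.477, -0.004, 0.07]
scene lip 0.76 [283.0, 202.0] [0.431, -0.0, 0.022]
scene rack 0.68 [289.0, 212.0] [0.452, 0.004, 0.0]
scene rack 0.56 [375.0, 244
[... 2161 characters left out ...]
0.0, 243.0] [0.548, 0.517, 0.0]
top jar 0.59 [317.0, 183.0] [0.795, 0.001, 0.0]
top jar 0.28 [192.0, 240.0] [0.571, 0.384, 0.0]
top jar 0.2 [151.0, 243.0] [0.549, 0.514, 0.0]
top plate1 0.97 [422.0, 283.0] [0.49, -0.338, 0.054]
top plate1 0.76 [194.0, 248.0] [0.536, 0.358, 0.054]
top plate1 0.69 [271.0, 207.0] [0.687, 0.137, 0.054]
top plate1 0.69 [268.0, 230.0] [0.612, 0.139, 0.054]
top plate1 0.49 [469.0, 264.0] [0.56, -0.477, 0.054]
top plate4 0.97 [422.0, 283.0] [0.485, -0.329, 0.09]
top plate4 0.76 [194.0, 248.0] [0.53, 0.347, 0.09]
top plate4 0.69 [271.0, 207.0] [0.677, 0.133, 0.09]
top plate4 0.69 [268.0, 230.0] [0.604, 0.134, 0.09]
top plate4 0.49 [469.0, 264.0] [0.554, -0.464, 0.09]
```

View pics/top0.png

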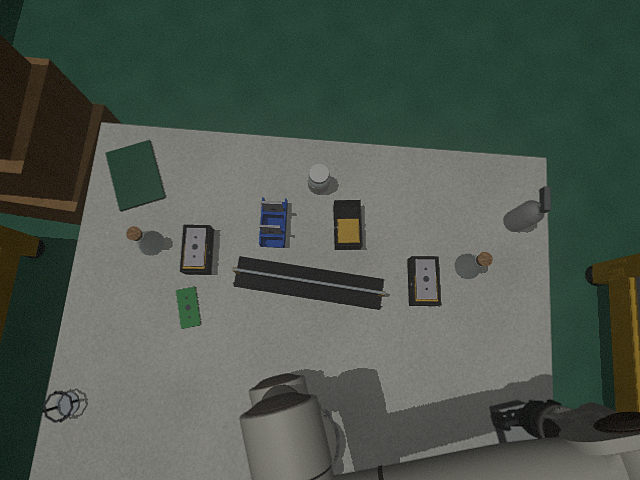

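View pics/scene0.png

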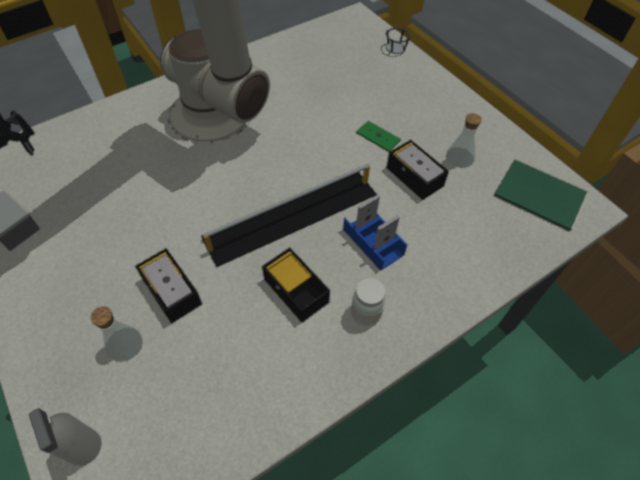

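Top view: trays with plates at pixels (196,249), which is world y≈+0.35, and (425,280), y≈-0.35. The middle tray at (347,225) is empty. Two plates stand in the blue rack (275,222). The green one at (188,308) lies loose on the bench; it is the look-alike, so I leave it alone. The rest runs from (235,265) to (385,297).

```bash
python3 - <<'E'
from h import *
m=camera_model('wrist'); o=bot.get_obs()
R=np.array(m['R']);t=np.array(m['t']); print('wristcam',np.round(-R.T@t-o['ee_pos'],3),np.round(R,2).tolist(),m['fx'],m['k1'])
top=camera_model('top')
def rect(name,th,z,near):
    for r in outline_of(name,th):
        c=np.argwhere(r['mask'])[:,::-1].astype(float)
        P=np.array([onz(name,p,z,top)[:2] for p in c]).astype(np.float32)
        (cx,cy),(w,h),a=cv2.minAreaRect(P*1000)
        print(th,round(r['confidence'],2),np.round(r['xy']),len(c),'c',round(cx),round(cy),'wh',round(w),round(h),'a',round(a,1))
camera('top')
rect('top','plate1',.062,0); rect('top','tray1',.062,0); rect('top','rack',.048,0); rect('top','rest',.008,0)
E
```

```text
wristcam [ 0.067  0.023 -0.031] [[0.32, -0.95, -0.0], [-0.91, -0.31, 0.28], [-0.27, -0.09, -0.96]] 425.0999310381288 -0.05938756604986826
plate1 0.92 [422. 283.] 763 c 503 -348 wh 117 58 a 4.5
plate1 0.77 [193. 246.] 784 c 539 354 wh 118 61 a 4.4
plate1 0.57 [272. 206.] 209 c 688 133 wh 32 66 a 4.9
plate1 0.57 [189. 305.] 766 c 357 349 wh 115 59 a 16.3
plate1 0.5 [267. 231.] 156 c 614 133 wh 25 62 a 4.9
tray1 0.93 [412. 285.] 881 c 497 -341 wh 153 99 a 5.6
tray1 0.63 [201. 254.] 829 c 531 348 wh 154 97 a 5.1
tray1 0.57 [428. 298.] 64 c 440 -354 wh 19 65 a 18.1
rack 0.74 [276. 224.] 781 c 639 128 wh 155 81 a 2.5
rack 0.51 [201. 254.] 736 c 535 351 wh 153 97 a 4.5
rest 0.63 [269. 233.] 176 c 628 140 wh 30 64 a 4.9
rest 0.61 [308. 281.] 4590 c 467 3 wh 480 97 a 85.9
```

Request:
move_arm --jaw '[0,0,0,0,0,0,0,0,0,0]' --pt "0.025 0.012 0" --pt "0.025 0.012 0" --pt "0.025 0.012 0" --pt "0.025 0.012 0" --pt "0.025 0.012 0" --pt "0.025 0.012 0" --pt "0.025 0.012 0" --pt "0.025 0.012 0" --pt "0.025 0.012 0" --pt "0.025 0.012 0" --yaw '[0,0,0,0,0,0,0,0,0,0]'

```text
time: 2.18
ee_pos: [0.4292, -0.3995, 0.4047]
tcp_rot: [180.0, -0.0, 18.9]
wrist_force: [0.5, -1.0, 0.1]
opening: 0.0858
grasp_force: 0.0
```

```bash
cat >> h.py <<'E'
def rectw(th,z,name='wrist',take=True,show=True):
    m=camera_model(name)
    if take: camera(name)
    out=[]
    for r in outline_of(name,th):
        mk=r['mask'].astype(np.uint8); c=np.argwhere(mk)[:,::-1].astype(float)
        if len(c)<50: continue
        cn=max(cv2.findContours(mk,0,1)[0],key=cv2.contourArea)[:,0].astype(float)
        P=np.array([onz(name,p,z,m)[:2] for p in cn]).astype(np.float32)
        (cx,cy),(w,h),a=cv2.minAreaRect(P*1000)
        if show: print(th,round(r['confidence'],2),np.round(r['xy']),len(c),'c %.1f %.1f wh %.1f %.1f a %.1f'%(cx,cy,w,h,a))
        out.append((cx,cy,w,h,a))
    return out
E
python3 - <<'E'
from h import *
print(bot.get_obs()['ee_pos']); save('wrist','w1.png')
rectw('plate1',.062,take=False); rectw('tray1',.062,take=False)
E
```

```text
[ 0.42924606 -0.39954869  0.40472249]
plate1 0.74 [509.  83.] 13994 c 567.2 -499.2 wh 68.8 131.1 a 24.8
plate1 0.64 [283.  95.] 15187 c 504.8 -346.1 wh 120.5 60.5 a 4.3
tray1 0.92 [321. 125.] 9152 c 498.8 -347.8 wh 145.5 83.5 a 4.6
```

View pics/w1.png

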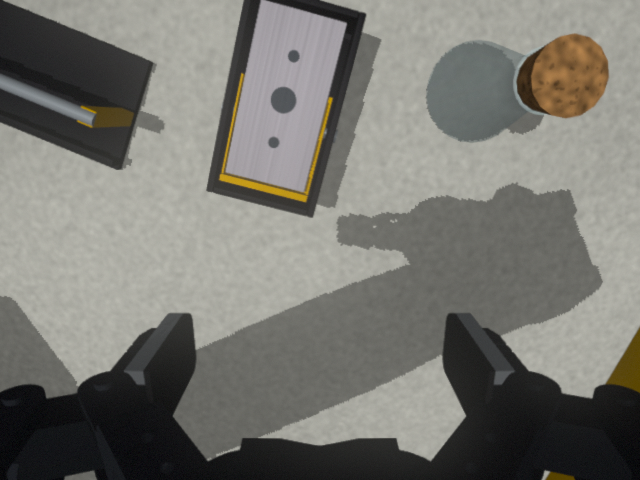

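Wrist view: tray at (285,100) with the plate flush in it and its yellow lip at (265,188). The measured plate is 120.5 x 60.5 mm, so the fit is good. The flask is at (500,90).

Request:
move_arm --jaw '[1,1,1,1,1,1,1,1,1,1]' --pt "0.0105 0.017 0" --pt "0.0105 0.017 0" --pt "0.01 0.016 0" --pt "0 0 -0.03" --pt "0 0 -0.03" --pt "0 0 -0.03" --pt "0 0 -0.03" --pt "0 0 -0.025" --pt "0 0 0" --pt "0 0 0" --yaw '[-0.085,-0.085,-0.085,0,0,0,0,0,0,0]'

```text
time: 3.17
ee_pos: [0.4582, -0.3506, 0.2593]
tcp_rot: [-179.9, 0.1, 4.2]
wrist_force: [0.4, 0.8, 0.8]
opening: -0.0003
grasp_force: 0.0
```

Request:
move_arm --jaw '[1,1,1,1,1,1,1,1,1,1]' --pt "0 0 -0.01" --pt "0 0 -0.006" --pt "0 0 -0.004" --pt "0 0 -0.004" --pt "0 0 -0.004" --pt "0 0 -0.004" --pt "0 0 -0.004" --pt "0 0 -0.003" --pt "0 0 0" --pt "0 0 0" --yaw '[0,0,0,0,0,0,0,0,0,0]'

```text
time: 4.0
ee_pos: [0.4583, -0.3505, 0.2204]
tcp_rot: [-180.0, 0.1, 4.2]
wrist_force: [-5.8, 0.1, 1.1]
opening: 0.0
grasp_force: 2.3
```

Request:
move_arm --jaw '[1,1,1,1]' --pt "0 0 -0.004" --pt "0 0 -0.003" --pt "0 0 -0.003" --pt "0 0 0" --yaw '[0,0,0,0]'

```text
time: 4.33
ee_pos: [0.4583, -0.3506, 0.2127]
tcp_rot: [179.9, 0.1, 4.2]
wrist_force: [-12.4, 1.4, 17.0]
opening: 0.0
grasp_force: 9.6
```

Request:
move_arm --jaw '[1,1,1,0,0,0,0,0]' --pt "0 0 0.02" --pt "-0.005 0 0.03" --pt "-0.015 0 0.03" --pt "-0.02 0 0.03" --pt "-0.02 0 0.03" --pt "0 0 0" --pt "0 0 0" --pt "0 0 0" --yaw '[0,0,0,0,0,0,0,0]'

```text
time: 5.0
ee_pos: [0.3992, -0.3504, 0.3505]
tcp_rot: [180.0, -0.0, 4.3]
wrist_force: [0.3, 0.2, -0.2]
opening: 0.0607
grasp_force: 0.0
```

```bash
python3 - <<'E'
from h import *
print(bot.get_obs()['ee_pos']); save('wrist','w2.png')
u=np.array([-.997,-.075]);v=np.array([.075,-.997])
for y in(-.03,.03): print(proj('wrist',[*(np.array([.505,-.346])+u*-.0154+v*y),.119]))
E
```

```text
[ 0.39924699 -0.35041186  0.35045543]
[257.06629131  -0.54596122]
[397.81744179  -0.43821507]
```

View pics/w2.png

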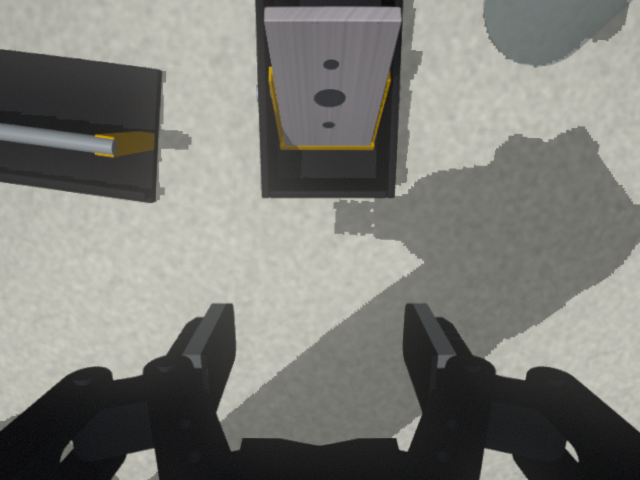

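The plate is tipped. Its top edge is at row ~10, columns 265-400, and the yellow lip is at (330,148). Next I turn 90° and grip its faces.

Request:
move_arm --jaw '[0,0,0,0,0,0,0,0,0,0]' --pt "0.0106 0.0003 0" --pt "0.0106 0.0003 0" --pt "0.0106 0.0003 0" --pt "0.0106 0.0003 0" --pt "0.0106 0.0003 0" --pt "0.0106 0.0003 0" --pt "0.0106 0.0003 0" --pt "0.0106 0.0003 0" --pt "0.0106 0.0003 0" --pt "0.0106 0.0003 0" --yaw '[0.121,0.121,0.121,0.121,0.121,0.121,0.121,0.121,0.121,0.121]'

```text
time: 5.88
ee_pos: [0.5062, -0.347, 0.3486]
tcp_rot: [-179.9, -0.1, 74.0]
wrist_force: [0.0, 0.3, 0.3]
opening: 0.0856
grasp_force: 0.0
```

Request:
move_arm --jaw '[0,0,0,0,0,0,0]' --pt "0 0 0" --pt "0 0 0" --pt "0 0 0" --pt "0 0 -0.025" --pt "0 0 -0.015" --pt "0 0 0" --pt "0 0 0" --yaw '[0.121,0.12,0.12,0,0,0,0]'

```text
time: 6.47
ee_pos: [0.5052, -0.347, 0.3088]
tcp_rot: [-179.8, -0.1, 94.3]
wrist_force: [-0.2, 0.2, 1.0]
opening: 0.0852
grasp_force: 0.0
```

```bash
python3 - <<'E'
from h import *
print(bot.get_obs()['ee_pos'],bot.get_obs()['tcp_rot']); save('wrist','w3.png')
E
```

```text
[ 0.50523229 -0.34696854  0.30878351] [-1.79836506e+02 -1.33318154e-01  9.43229853e+01]
```

View pics/w3.png

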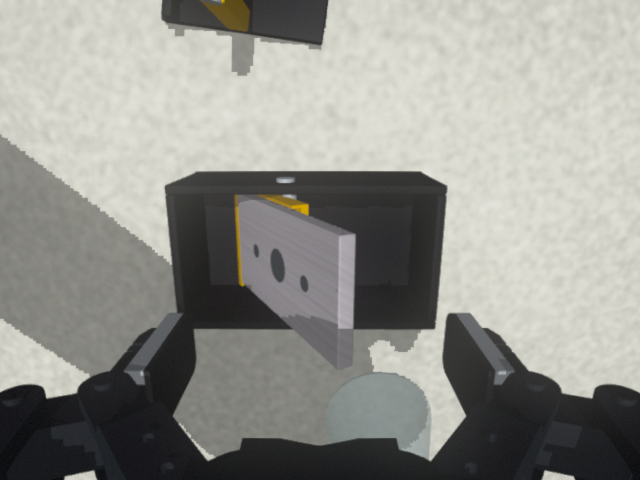

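The plate top (col 345) is between the fingers, well inside the jaw. I go down and close.

Request:
move_arm --jaw '[0,0,0,0.7,0.9,1,1,1,1,1]' --pt "0.002 0 -0.02" --pt "0.002 0 -0.02" --pt "0.001 0 -0.014" --pt "0 0 0" --pt "0 0 0" --pt "0 0 0" --pt "0 0 0" --pt "0 0 0" --pt "0 0 0" --pt "0 0 0" --yaw '[0,0,0,0,0,0,0,0,0,0]' --force 25

```text
time: 7.35
ee_pos: [0.5098, -0.3476, 0.2587]
tcp_rot: [180.0, 0.1, 94.3]
wrist_force: [-4.4, 0.4, 8.4]
opening: 0.0264
grasp_force: 21.0
```

Request:
move_arm --jaw '[1,1,1,1,1,1,1,1,1,1]' --pt "-0.001 0 0.005" --pt "-0.001 0 0.005" --pt "-0.001 0 0.005" --pt "0 0 0.005" --pt "0 0 0.005" --pt "0 0 0.005" --pt "0 0 0.005" --pt "0 0 0.005" --pt "0 0 0.005" --pt "0 0 0" --yaw '[0,0,0,0,0,0,0,0,0,0]'

```text
time: 8.18
ee_pos: [0.5064, -0.3475, 0.3028]
tcp_rot: [-179.9, 0.0, 94.3]
wrist_force: [-4.9, 0.1, 3.4]
opening: 0.0153
grasp_force: 24.8
```

Request:
move_arm --jaw '[1,1,1,1,1,1,1,1,1,1]' --pt "0 0 0.008" --pt "0 0 0.008" --pt "0 0 0.008" --pt "0 0 0.008" --pt "0 0 0.008" --pt "0 0 0.008" --pt "0 0 0.01" --pt "0 0 0.01" --pt "0 0 0" --pt "0 0 0" --yaw '[0,0,0,0,0,0,0,0,0,0]' --force 40

```text
time: 9.02
ee_pos: [0.5073, -0.3474, 0.3705]
tcp_rot: [179.9, 0.1, 94.3]
wrist_force: [-0.2, -0.7, -1.6]
opening: 0.0074
grasp_force: 41.1
```

```bash
python3 - <<'E'
from h import *
print(bot.get_obs()['ee_pos'],bot.get_obs()['tcp_rot']); save('wrist','w4.png')
E
```

```text
[ 0.50732373 -0.34741332  0.37052376] [1.79927707e+02 5.17803050e-02 9.43030647e+01]
```

View pics/w4.png

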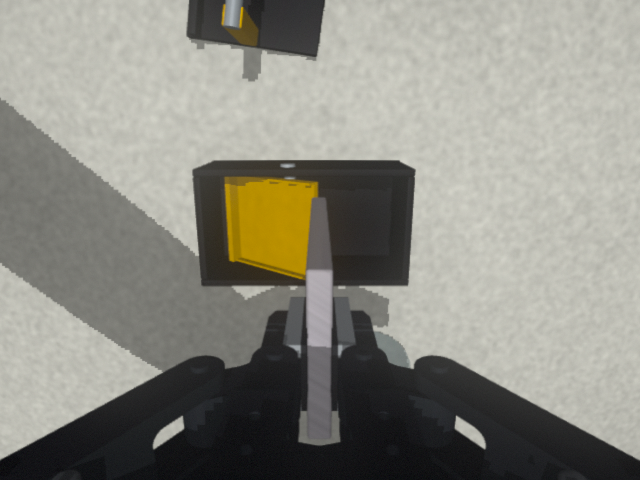

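The plate hangs vertical between the pads with 7.4 mm opening, and the cradle is empty and tipped. Now I move towards the rest to survey it.

Request:
move_arm --jaw '[1,1,1,1,1,1,1,1]' --pt "-0.02 0.02 0.01" --pt "-0.02 0.025 0.01" --pt "-0.02 0.025 0.01" --pt "-0.02 0.025 0.01" --pt "-0.02 0.025 0" --pt "-0.02 0.025 0" --pt "-0.01 0.02 0" --pt "0 0 0" --yaw '[0,0,0,0,0,0,0,0]'

```text
time: 9.73
ee_pos: [0.3751, -0.1799, 0.4101]
tcp_rot: [180.0, -0.0, 94.4]
wrist_force: [0.4, -0.1, -1.8]
opening: 0.0073
grasp_force: 41.0
```

```bash
python3 - <<'E'
from h import *
o=bot.get_obs();print(o['ee_pos']);m=camera_model('wrist')
im=save('wrist','w5.png')
hsv=cv2.cvtColor(im,cv2.COLOR_RGB2HSV)
print([(round(r['confidence'],2),np.round(r['xy']),np.round(onz('wrist',r['xy'],.07,m),3)) for r in pinpoint('wrist','rail')])
rectw('rest',.008,take=False);rectw('rail',.07,take=False)
# plate in hand from these pixels
from scipy.optimize import least_squares
f=lambda p: np.r_[proj('wrist',[o['ee_pos'][0],p[0],p[1]],m)-[319,270],proj('wrist',[o['ee_pos'][0],p[0],p[1]-.12],m)-[319,198]]
s=least_squares(f,[o['ee_pos'][1]+.03,o['ee_pos'][2]-.13]);print('plate near y off, top z off',s.x-o['ee_pos'][1:],s.cost, proj('wrist',[o['ee_pos'][0],s.x[0]-.06,s.x[1]],m))
E
```

```text
[ 0.37514955 -0.1798797   0.41009803]
[]
rest 0.59 [423. 130.] 30507 c 457.7 -128.6 wh 254.3 98.3 a 85.8
rail 0.83 [423. 129.] 30197 c 443.3 -126.0 wh 211.3 81.1 a 85.8
plate near y off, top z off [ 0.02431554 -0.16211632] 25.709909343690455 [311.58617143 421.43294704]
```

View pics/w5.png

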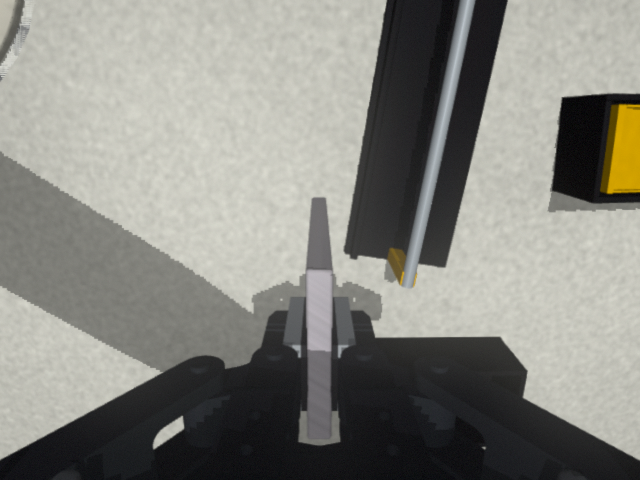

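Near end of the rest: the rail ends at (408,287), the board corners are at (347,253) and (445,267), and the empty tray is at right. The plate's top sits about at the grasp point, roughly 5 mm towards -y. Next is the other end of the rest.

Request:
move_arm --jaw '[1,1,1,1,1,1,1,1,1,1]' --pt "0 0.03 0" --pt "0 0.03 0" --pt "0 0.03 0" --pt "0 0.03 0" --pt "0 0.03 0" --pt "0 0.02 0" --pt "0 0.02 0" --pt "0 0 0" --pt "0 0 0" --pt "0 0 0" --yaw '[-0.021,-0.021,-0.021,-0.021,-0.021,-0.021,-0.021,0,0,0]'

```text
time: 10.77
ee_pos: [0.3777, 0.0072, 0.4093]
tcp_rot: [-179.9, 0.0, 85.9]
wrist_force: [-0.6, -0.3, -1.3]
opening: 0.0071
grasp_force: 41.0
```

```bash
python3 - <<'E'
from h import *
o=bot.get_obs();print(o['ee_pos'],o['tcp_rot'])
im=save('wrist','w6.png')
import json; m={k:np.array(v).tolist() for k,v in camera_model('wrist').items()}; json.dump(m,open('m6.json','w'))
# rail line: light grey pixels between dark in this view
g=cv2.cvtColor(im,cv2.COLOR_RGB2GRAY)
for r in outline_of('wrist','rest')[:1]:
    mk=cv2.convexHull(max(cv2.findContours(r['mask'].astype(np.uint8),0,1)[0],key=cv2.contourArea)); z=np.zeros_like(g); cv2.fillConvexPoly(z,mk,1)
    z=cv2.erode(z,np.ones((9,9)))
    P=[]
    for row in range(20,300,5):
        cs=np.where((z[row]>0)&(g[row]>100))[0]
        if 4<len(cs)<40: P.append(onz('wrist',(np.median(cs),row),.0725,m)[:2])
    P=np.array(P);print(len(P),np.round(P[[0,-1]],4) if len(P) else 0)
    if len(P)>4:
        l=cv2.fitLine(P.astype(np.float32),cv2.DIST_HUBER,0,.001,.001).ravel();print(l,np.degrees(np.arctan2(l[1],l[0])))
E
```

```text
[0.37766521 0.00717167 0.40931597] [-1.79949489e+02  2.13481649e-02  8.58911221e+01]
56 [[ 0.4733  0.1362]
 [ 0.4588 -0.0593]]
[0.0735545  0.9972912  0.4664668  0.04343794] 85.78182
```

View pics/w6.png

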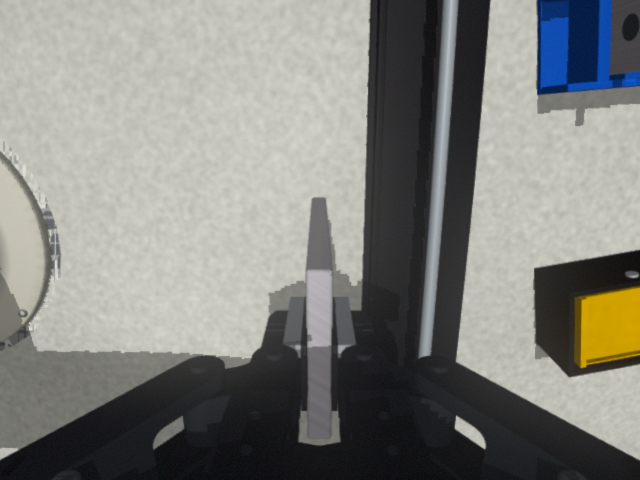

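```bash
python3 - <<'E'
from h import *
import json
from scipy.spatial.transform import Rotation as Ro
m=json.load(open('m6.json'));R=np.array(m['R']);t=np.array(m['t'])
p6=np.array([.37766521,.00717167,.40931597]);p5=np.array([.37514955,-.1798797,.41009803]);D=Ro.from_euler('z',94.4-85.89,degrees=True).as_matrix()
# X6 = D^T (X5-p5)+p6
R5=R@D.T; t5=R@(p6-D.T@p5)+t
m5=dict(m,R=R5,t=t5)
d=np.array([.07355,.99729]);a=np.array([.46647,.04344]);n=np.array([-d[1],d[0]]) # n toward robot
for c,z in [((408,285),.07),((413,240),.0725),((455,60),.0725),((347,253),.008),((445,267),.008),((352,250),.022)]:
    q=onz('wrist',c,z,m5)[:2]-a; print(c,'along %.4f perp %.4f'%(q@d,q@n))
for c,z in [((377,100),.022),((369,100),.022),((372,20),.022)]:
    q=onz('wrist',c,z,m)[:2]-a; print('w6',c,'perp %.4f'%(q@n))
im=cv2.imread('pics/w6.png',0);print(im[100,355:395])
m=camera_model('top');im=save('top','t2.png')
for r in outline_of('top','rest')[:2]:
    c=cv2.boxPoints(cv2.minAreaRect(np.argwhere(r['mask'])[:,::-1].astype(np.float32)))
    print(r['confidence'],[np.round(((onz('top',p,.008,m)[:2]-a)@d,(onz('top',p,.008,m)[:2]-a)@n),3).tolist() for p in c])
E
```

```text
(408, 285) along -0.2718 perp -0.0017
(413, 240) along -0.2348 perp 0.0028
(455, 60) along -0.1063 perp 0.0004
(347, 253) along -0.2718 perp 0.0428
(445, 267) along -0.2717 perp -0.0496
(352, 250) along -0.2642 perp 0.0405
w6 (377, 100) perp 0.0400
w6 (369, 100) perp 0.0464
w6 (372, 20) perp 0.0457
[198 196 194 192 190 187 187 188 190 190 191 187 145  64  51  53  52  53
  51  44  38  39  44  51  48  47  47  43  41  43  49  46  46  47  48  45
  45  46  43  42]
0.73 [[0.201, 0.046], [0.204, -0.054], [-0.279, -0.053], [-0.276, 0.046]]
```

The rest is located: rail centre ≈ (0.463, 0.002), rail direction 85.8°, and the widths check out. I carry the first plate to s = -135 mm.

Request:
move_arm --jaw '[1,1,1,1,1,1,1,1,1,1]' --pt "0.01 -0.027 0" --pt "0.01 -0.027 0" --pt "0.01 -0.027 0" --pt "0.01 -0.027 0" --pt "0.009 -0.0247 0" --pt "0 0 -0.03" --pt "0 0 -0.03" --pt "0 0 -0.03" --pt "0 0 -0.014" --pt "0 0 0" --yaw '[0,0,0,0,0,0,0,0,0,0]'

```text
time: 11.8
ee_pos: [0.4251, -0.1255, 0.3022]
tcp_rot: [-179.7, -0.1, 85.8]
wrist_force: [-0.0, 0.2, -1.6]
opening: 0.0068
grasp_force: 41.0
```

```bash
python3 - <<'E'
from h import *
o=bot.get_obs();print(o['ee_pos'],o['tcp_rot'],o['wrist_force'])
save('wrist','w7.png')
E
```

```text
[ 0.42514784 -0.12549543  0.30215811] [-1.79690752e+02 -6.50847251e-02  8.58080267e+01] [-0.0376463   0.16223476 -1.55145202]
```

View pics/w7.png

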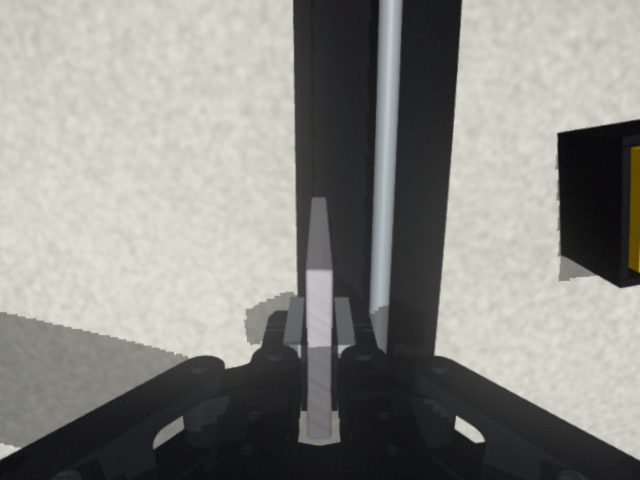

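The foot at (319,198) lies between the lip line (col ~311) and the rail (col ~375). I lower it gently.

Request:
move_arm --jaw '[1,1,1,1,1,1,1]' --pt "0.001 0 -0.004" --pt "0 0 -0.004" --pt "0 0 -0.003" --pt "0 0 -0.003" --pt "0 0 -0.002" --pt "0 0 -0.001" --pt "0 0 0" --yaw '[0,0,0,0,0,0,0]'

```text
time: 12.43
ee_pos: [0.4271, -0.125, 0.2886]
tcp_rot: [-180.0, -0.0, 85.9]
wrist_force: [0.1, -0.2, -1.3]
opening: 0.0074
grasp_force: 41.0
```

Request:
move_arm --jaw '[1,1,1,1,1,1]' --pt "0 0 -0.002" --pt "0 0 -0.002" --pt "0 0 -0.002" --pt "0 0 -0.001" --pt "0 0 0" --pt "0 0 0" --yaw '[0,0,0,0,0,0]'

```text
time: 12.93
ee_pos: [0.4271, -0.1251, 0.2816]
tcp_rot: [-180.0, -0.0, 85.9]
wrist_force: [-0.0, -0.1, -1.8]
opening: 0.0074
grasp_force: 41.0
```

Request:
move_arm --jaw '[1,1,1,1,1,1]' --pt "0 0 -0.002" --pt "0 0 -0.0015" --pt "0 0 -0.0015" --pt "0 0 -0.001" --pt "0 0 0" --pt "0 0 0" --yaw '[0,0,0,0,0,0]'

```text
time: 13.43
ee_pos: [0.4271, -0.125, 0.2756]
tcp_rot: [-180.0, -0.0, 85.9]
wrist_force: [0.9, -0.0, -1.6]
opening: 0.0075
grasp_force: 41.0
```

Request:
move_arm --jaw '[1,1,1,1,1]' --pt "0 0 -0.0015" --pt "0 0 -0.0015" --pt "0 0 -0.001" --pt "0 0 -0.001" --pt "0 0 0" --yaw '[0,0,0,0,0]'

```text
time: 13.85
ee_pos: [0.4274, -0.1251, 0.2738]
tcp_rot: [179.8, 0.0, 85.9]
wrist_force: [-4.9, 2.0, 23.0]
opening: 0.0072
grasp_force: 45.0
```

Contact with the board at TCP z 0.274. I ease off, open to ~40 mm and push the plate back on to the rail.

Request:
move_arm --jaw '[1,0.52,0.52,0.52,0.52]' --pt "0 0 0.0025" --pt "0 0 0" --pt "0 0 0" --pt "0 0 0" --pt "0 0 0" --yaw '[0,0,0,0,0]'

```text
time: 14.27
ee_pos: [0.4271, -0.1251, 0.2728]
tcp_rot: [-180.0, -0.0, 85.9]
wrist_force: [0.1, 0.5, 0.3]
opening: 0.0408
grasp_force: 0.0
```

```bash
python3 - <<'E'
from h import *
o=bot.get_obs();print(o['ee_pos'],o['opening'],o['wrist_force'])
save('wrist','w8.png')
E
```

```text
[ 0.42707793 -0.12505199  0.27282785] 0.040818147594019735 [0.1023357  0.53761916 0.26760357]
```

View pics/w8.png

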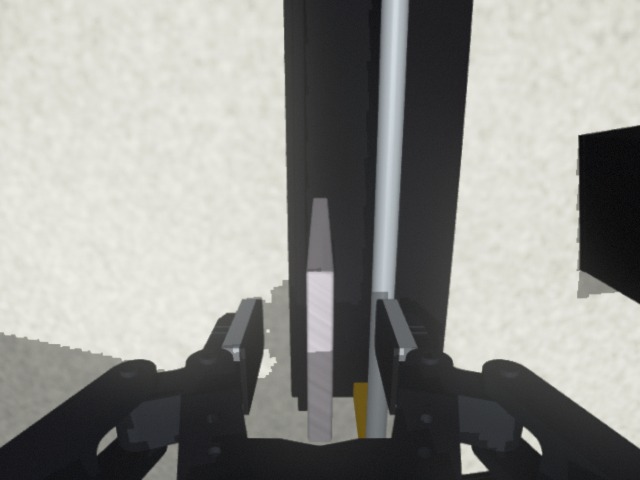

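The plate stands upright, but its foot (col 312) is ~4 mm off the lip (col ~304). I regrip and slide it to the lip.

Request:
move_arm --jaw '[1,1,1,1,1,1,1,1]' --pt "0 0 0.001" --pt "0 0 0" --pt "0 0 0" --pt "0 0 0.001" --pt "-0.0015 0 0" --pt "-0.0015 0 0" --pt "-0.0015 0 0" --pt "0 0 0" --yaw '[0,0,0,0,0,0,0,0]' --force 25

```text
time: 14.98
ee_pos: [0.4227, -0.1251, 0.2752]
tcp_rot: [179.9, -0.0, 85.9]
wrist_force: [3.1, -0.2, -4.0]
opening: 0.0076
grasp_force: 26.9
```

Request:
move_arm --jaw '[1,0.52,0.52,0.52,0.52,0.52,0.52,0.52,0.52,0.52]' --pt "0.0005 0 -0.002" --pt "0 0 0" --pt "0 0 0" --pt "0 0 0" --pt "0.005 -0.0004 0" --pt "0.005 -0.0004 0" --pt "0.003 -0.0002 0" --pt "0.003 -0.0002 0" --pt "0.003 -0.0002 0" --pt "0.003 -0.0002 0" --yaw '[0,0,0,0,0,0,0,0,0,0]'

```text
time: 15.82
ee_pos: [0.4455, -0.1267, 0.2731]
tcp_rot: [-180.0, -0.0, 85.9]
wrist_force: [0.4, -0.2, 0.8]
opening: 0.0415
grasp_force: 0.0
```

Request:
move_arm --jaw '[0.52,0.52,0.52,0.52,0.52,0.52,0.52,0.52,0.52,0.52]' --pt "0.003 -0.0002 0" --pt "0.003 -0.0002 0" --pt "0.003 -0.0002 0" --pt "0.003 -0.0002 0" --pt "0.003 -0.0002 0" --pt "0.003 -0.0002 0" --pt "0.003 -0.0002 0" --pt "0.002 -0.0002 0" --pt "0.002 -0.0002 0" --pt "0 0 0" --yaw '[0,0,0,0,0,0,0,0,0,0]'

```text
time: 16.65
ee_pos: [0.4704, -0.1285, 0.2731]
tcp_rot: [180.0, -0.0, 85.9]
wrist_force: [-0.1, 1.2, 1.1]
opening: 0.0412
grasp_force: 0.0
```

Request:
move_arm --jaw '[0.52,0.3,0.3,0.3,0.3,0.3,0.3,0.3]' --pt "-0.007 0.0005 0" --pt "0 0 0" --pt "0 0 0.02" --pt "0 0 0.03" --pt "0 0.01 0.03" --pt "0 0.03 0.02" --pt "0 0.03 0" --pt "0 0 0" --yaw '[0,0,0,0,0,0,0,0]'

```text
time: 17.32
ee_pos: [0.4628, -0.055, 0.375]
tcp_rot: [179.8, -0.1, 86.0]
wrist_force: [1.2, -0.3, -0.2]
opening: 0.0599
grasp_force: 0.0
```

```bash
python3 - <<'E'
from h import *
o=bot.get_obs();print(o['ee_pos'],o['opening'],o['wrist_force'])
save('wrist','w9.png')
E
```

```text
[ 0.46282861 -0.055035    0.37496665] 0.059941131415449024 [ 1.15450377 -0.32423079 -0.23964169]
```

View pics/w9.png

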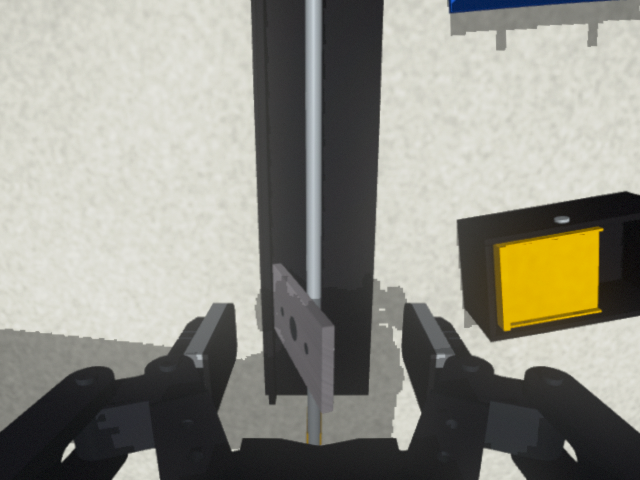

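The first plate leans squarely: foot at the lip (275,270), top over the rail (325,320-405). Next I press cradle A flat.

Request:
move_arm --jaw '[1,1,1,1,1,1,1,1,1,1]' --pt "0.0044 -0.0291 0" --pt "0.0044 -0.0291 0" --pt "0.0044 -0.0291 0" --pt "0.0044 -0.0291 0" --pt "0.0044 -0.0291 0" --pt "0.0044 -0.0291 0" --pt "0.0044 -0.0291 0" --pt "0.0044 -0.0291 0" --pt "0.0044 -0.0291 0" --pt "0.0044 -0.0291 0" --yaw '[-0.12,-0.12,-0.12,-0.12,-0.12,-0.12,-0.12,-0.12,-0.12,-0.12]'

```text
time: 18.2
ee_pos: [0.5064, -0.3512, 0.3726]
tcp_rot: [-180.0, 0.0, 16.7]
wrist_force: [0.9, 0.0, 1.1]
opening: 0.0003
grasp_force: 0.0
```

Request:
move_arm --jaw '[1,1,1,1,1,1,1,1]' --pt "0 0 0" --pt "0 0 0" --pt "0 0 -0.03" --pt "0 0 -0.03" --pt "0 0 -0.03" --pt "0 0 -0.025" --pt "0 0 0" --pt "0 0 0" --yaw '[-0.114,-0.114,0,0,0,0,0,0]'

```text
time: 18.87
ee_pos: [0.5063, -0.3492, 0.2571]
tcp_rot: [-179.9, 0.1, 4.0]
wrist_force: [-0.5, -0.8, 0.6]
opening: -0.0001
grasp_force: 0.0
```

Request:
move_arm --jaw '[1,1,1,1,1,1,1,1,1,1]' --pt "0 0.001 -0.005" --pt "0 0.001 -0.005" --pt "0 0 -0.005" --pt "0 0 -0.005" --pt "0 0 -0.004" --pt "0 0 -0.003" --pt "0 0 -0.003" --pt "0 0 -0.002" --pt "0 0 0" --pt "0 0 0" --yaw '[0,0,0,0,0,0,0,0,0,0]'

```text
time: 19.7
ee_pos: [0.5078, -0.3471, 0.2274]
tcp_rot: [179.9, -0.2, 4.1]
wrist_force: [4.3, -0.1, 5.6]
opening: -0.0
grasp_force: 2.8
```

Request:
move_arm --jaw '[1,1,1,1,1]' --pt "0 0 -0.002" --pt "0 0 -0.001" --pt "0 0 -0.001" --pt "0 0 0" --pt "0 0 0" --yaw '[0,0,0,0,0]'

```text
time: 20.12
ee_pos: [0.5076, -0.347, 0.2271]
tcp_rot: [179.8, -0.3, 4.1]
wrist_force: [-5.1, 6.4, 29.9]
opening: -0.0001
grasp_force: 15.0
```

Hard stop at tip z 0.054, so cradle A is flat. On to the left tray.

Request:
move_arm --jaw '[1,1,1,1,1,1,1,1,1,1]' --pt "0 0 0.03" --pt "0 0 0.04" --pt "0 0 0.04" --pt "0 0.02 0.04" --pt "-0.005 0.04 0.023" --pt "-0.005 0.04 0" --pt "-0.005 0.041 0" --pt "-0.005 0.041 0" --pt "-0.005 0.041 0" --pt "-0.005 0.041 0" --yaw '[0,0,0,0,0,0,0,0,0,0]'

```text
time: 20.95
ee_pos: [0.4767, -0.0868, 0.39]
tcp_rot: [180.0, 0.0, 4.0]
wrist_force: [0.7, 0.2, 0.7]
opening: 0.0001
grasp_force: 0.0
```

Request:
move_arm --jaw '[1,1,1,1,1,1,1,1,1,1]' --pt "-0.005 0.041 0" --pt "-0.005 0.041 0" --pt "-0.005 0.041 0" --pt "-0.005 0.041 0" --pt "0 0.041 0" --pt "0 0.041 0" --pt "0 0.041 0" --pt "0 0.041 0" --pt "0 0.041 0" --pt "0 0.041 0" --yaw '[0,0,0,0,0,0,0,0,0,0]'

```text
time: 21.78
ee_pos: [0.4912, 0.154, 0.389]
tcp_rot: [-173.4, 0.1, 16.0]
wrist_force: [0.1, 0.2, -0.9]
opening: 0.0001
grasp_force: 0.0
```

Request:
move_arm --jaw '[1,1,1]' --pt "0 0.02 0" --pt "0 0 0" --pt "0 0 0" --yaw '[0,0,0]'

```text
time: 22.03
ee_pos: [0.4946, 0.1627, 0.3886]
tcp_rot: [-173.1, 0.2, 16.8]
wrist_force: [0.1, -0.1, -0.0]
opening: -0.0
grasp_force: 0.0
```

```bash
python3 - <<'E'
from h import *
o=bot.get_obs();print(o['ee_pos'],o['tcp_rot'])
save('wrist','w10.png')
rectw('plate1',.062,take=False); rectw('tray1',.062,take=False)
E
```

```text
[0.49456798 0.16274018 0.3886383 ] [-1.73085908e+02  1.51522883e-01  1.67923584e+01]
plate1 0.97 [135.  76.] 13853 c 538.5 352.4 wh 118.7 64.8 a 4.6
plate1 0.8 [127. 273.] 7189 c 391.1 335.8 wh 103.0 55.0 a 16.3
plate1 0.72 [493.  68.] 4805 c 612.9 118.1 wh 25.7 86.8 a 1.7
plate1 0.63 [633. 375.] 167 c 445.7 -61.2 wh 17.3 8.1 a 81.3
tray1 0.69 [185. 109.] 12434 c 532.9 342.7 wh 139.4 105.2 a 4.1
tray1 0.31 [465. 264.] 41563 c 484.5 76.8 wh 309.5 82.4 a 85.8
```

```bash
python3 - <<'E'
from h import *
o=bot.get_obs();print(np.round(o['q'],1),np.round(o['qd'],1))
E
```

```text
[ 16.7   0.6   3.7  93.2   6.9 179.9] [-0.  -0.2  0.1 -0.2  0.1  0.1]
```

Request:
move_arm --jaw '[1,1,1,1]' --pt "0 0 0" --pt "0 0 0" --pt "0 0 0" --pt "0 0 0" --yaw '[0,0,0,0]'

```text
time: 22.52
ee_pos: [0.4946, 0.1625, 0.3891]
tcp_rot: [-173.0, 0.1, 16.8]
wrist_force: [0.4, 0.4, 0.2]
opening: 0.0
grasp_force: 0.0
```

```bash
python3 - <<'E'
from h import *
o=bot.get_obs();print(np.round(o['q'],1),np.round(o['qd'],1),o['ee_pos'],o['tcp_rot'])
E
```

```text
[ 16.7   0.6   3.7  93.2   7.  179.9] [ 0.2  0.2 -0.  -0.   0.1  0. ] [0.49460365 0.16252851 0.38909812] [-1.73049055e+02  8.00174802e-02  1.67595397e+01]
```

Joint 6 was at its limit (q6 = 180 + q1 - yaw), so on this side I'll use yaw ≈94°.

Request:
move_arm --jaw '[1,1,1,1,1,1,1,1,1,1]' --pt "0 0 0" --pt "0 0 0" --pt "0 0.01 0" --pt "0 0.02 0" --pt "0 0.02 0" --pt "0 0.02 0" --pt "0 0.02 0" --pt "0 0.02 0" --pt "0 0.02 0" --pt "0 0.02 0" --yaw '[0.113,0.113,0.113,0.113,0.113,0.113,0.113,0.113,0.113,0.113]'

```text
time: 23.35
ee_pos: [0.4946, 0.3137, 0.3889]
tcp_rot: [-173.0, 0.1, 81.8]
wrist_force: [-0.4, 0.2, -0.7]
opening: 0.0002
grasp_force: 0.0
```

Request:
move_arm --jaw '[1,1,1,1]' --pt "0 0 0" --pt "0 0 0" --pt "0 0 0" --pt "0 0 0" --yaw '[0.113,0.113,0,0]'

```text
time: 23.68
ee_pos: [0.4947, 0.3129, 0.3888]
tcp_rot: [-173.0, 0.1, 94.3]
wrist_force: [0.2, 0.6, -0.3]
opening: -0.0002
grasp_force: 0.0
```

```bash
python3 - <<'E'
from h import *
o=bot.get_obs();print(o['ee_pos'],o['tcp_rot'],o['q'][5])
save('wrist','w11.png')
rectw('plate1',.062,take=False); rectw('tray1',.062,take=False)
E
```

```text
[0.4947048  0.31288331 0.38883829] [-1.73037096e+02  1.00250162e-01  9.42869767e+01] 117.26827000924015
plate1 0.77 [221. 125.] 10211 c 379.0 368.7 wh 102.8 51.4 a 16.3
plate1 0.71 [573. 423.] 184 c 672.6 165.0 wh 8.5 22.6 a 50.9
plate1 0.63 [450. 161.] 15862 c 539.2 355.5 wh 119.6 60.7 a 3.8
tray1 0.69 [430. 122.] 10349 c 535.0 355.4 wh 145.6 83.6 a 3.9
```

The tool kept a 7° tilt from hitting that limit. I'll undo it by working against the opposite joint-6 limit, high up.

Request:
move_arm --jaw '[1,1,1,1,1,1,1,1,1,1]' --pt "-0.004 -0.02 0" --pt "-0.004 -0.02 0" --pt "-0.004 -0.02 0" --pt "-0.004 -0.02 0" --pt "-0.004 -0.02 0" --pt "-0.004 -0.02 0" --pt "-0.004 -0.02 0" --pt "-0.004 -0.02 0" --pt "-0.004 -0.02 0" --pt "-0.004 -0.02 0" --yaw '[0.12,0.12,0.12,0.12,0.12,0.12,0.12,0.12,0.12,0.12]'

```text
time: 24.67
ee_pos: [0.4542, 0.1116, 0.3891]
tcp_rot: [-173.1, 0.1, 163.4]
wrist_force: [0.3, -0.1, -0.3]
opening: -0.0001
grasp_force: 0.0
```

Request:
move_arm --jaw '[1,1,1,1,1,1,1,1,1,1]' --pt "0 0 0" --pt "0 0 0" --pt "0 0 0" --pt "0 0 0" --pt "0 0 0" --pt "0 0 0" --pt "0 0 0" --pt "0 0 0" --pt "0 0 0" --pt "0 0 0" --yaw '[0.12,0.12,0.12,0.12,0.12,0.12,0.12,0.12,0.12,0.12]'

```text
time: 25.5
ee_pos: [0.4545, 0.1125, 0.3892]
tcp_rot: [-173.0, 0.1, -127.8]
wrist_force: [1.1, -0.3, -1.0]
opening: -0.0003
grasp_force: 0.0
```

Request:
move_arm --jaw '[1,1,1,1,1,1,1,1,1,1]' --pt "0 0 0" --pt "0 0 0" --pt "0 0 0" --pt "0 0 0" --pt "0 0 0" --pt "0 0 0" --pt "0 0 0" --pt "0 0 0" --pt "0 0 0" --pt "0 0 0" --yaw '[0.12,0.12,0.12,0.12,0.12,0.12,0.12,0.12,0.12,0.12]'

```text
time: 26.33
ee_pos: [0.4544, 0.1125, 0.3892]
tcp_rot: [-173.0, 0.1, -59.1]
wrist_force: [0.3, -0.4, -0.7]
opening: 0.0002
grasp_force: 0.0
```

Request:
move_arm --jaw '[1,1,1,1,1,1,1,1,1,1]' --pt "0 0 0" --pt "0 0 0" --pt "0 0 0" --pt "0 0 0" --pt "0 0 0" --pt "0 0 0" --pt "0 0 0" --pt "0 0 0" --pt "0 0 0" --pt "0 0 0" --yaw '[0.12,0.12,0.12,0.12,0.12,0.12,0.12,0.12,0.12,0.04]'

```text
time: 27.17
ee_pos: [0.4546, 0.1125, 0.389]
tcp_rot: [-173.0, 0.1, 5.2]
wrist_force: [0.9, 0.3, 0.1]
opening: 0.0002
grasp_force: 0.0
```

```bash
python3 - <<'E'
from h import *
o=bot.get_obs();print(np.round(o['q'],1),o['ee_pos'],o['tcp_rot'])
E
```

```text
[  12.2   -7.    -3.5   92.7    6.9 -172.9] [0.45457397 0.11248576 0.38904318] [-1.73023034e+02  9.14361990e-02  5.15954903e+00]
```

Joint 6 is at -173. Now I push -y in small steps at the limit.

Request:
move_arm --jaw '[1,1,1,1,1,1,1]' --pt "0 -0.02 0" --pt "0 -0.02 0" --pt "0 -0.02 0" --pt "0 -0.02 0" --pt "0 -0.02 0" --pt "0 -0.02 0" --pt "0 0 0" --yaw '[0.06,0.06,0,0,0,0,0]'

```text
time: 27.75
ee_pos: [0.4418, 0.0627, 0.3899]
tcp_rot: [-175.8, 0.1, 7.0]
wrist_force: [0.2, 0.2, -0.2]
opening: -0.0002
grasp_force: 0.0
```

```bash
python3 - <<'E'
from h import *
o=bot.get_obs();print(np.round(o['q'],1),o['ee_pos'],o['tcp_rot'])
E
```

```text
[   7.    -9.4   -5.5   94.     4.2 -179.9] [0.44183971 0.06265743 0.38993776] [-1.75838712e+02  8.46543597e-02  6.95012323e+00]
```

It works: -173 → -175.8. I keep going.

Request:
move_arm --jaw '[1,1,1,1,1]' --pt "0 -0.03 0" --pt "0 -0.03 0" --pt "0 -0.03 0" --pt "0 -0.03 0" --pt "0 0 0" --yaw '[0,0,0,0,0]'

```text
time: 28.17
ee_pos: [0.4358, 0.0186, 0.3902]
tcp_rot: [-178.8, 0.1, 2.1]
wrist_force: [1.1, 0.7, 0.1]
opening: -0.0002
grasp_force: 0.0
```

Request:
move_arm --jaw '[1,1,1]' --pt "0 -0.03 0" --pt "0 -0.012 0" --pt "0 0 0" --yaw '[0,0,0]'

```text
time: 28.42
ee_pos: [0.4355, 0.0046, 0.3901]
tcp_rot: [-179.8, 0.2, 0.5]
wrist_force: [-0.5, 0.4, 0.1]
opening: 0.0001
grasp_force: 0.0
```

Vertical again. Now to tray B at yaw 184°.

Request:
move_arm --jaw '[1,1,1,1,1,1,1,1,1,1]' --pt "0 0 0" --pt "0 0 0" --pt "0 0.01 0" --pt "0 0.012 0" --pt "0.001 0.014 0" --pt "0.002 0.014 0" --pt "0.002 0.014 0" --pt "0.002 0.014 0" --pt "0.002 0.014 0" --pt "0.002 0.014 0" --yaw '[-0.118,-0.118,-0.118,-0.118,-0.118,-0.118,-0.118,-0.118,-0.118,-0.118]'

```text
time: 29.25
ee_pos: [0.4465, 0.1124, 0.3901]
tcp_rot: [-179.7, 0.2, -67.3]
wrist_force: [-0.6, -0.8, -0.6]
opening: -0.0001
grasp_force: 0.0
```

Request:
move_arm --jaw '[1,1,1,1,1,1,1,1,1,1]' --pt "0.003 0.015 0" --pt "0.003 0.015 0" --pt "0.003 0.015 0" --pt "0.003 0.015 0" --pt "0.003 0.015 0" --pt "0.003 0.015 0" --pt "0.003 0.015 0" --pt "0.003 0.015 0" --pt "0.003 0.015 0" --pt "0.003 0.015 0" --yaw '[-0.118,-0.118,-0.118,-0.118,-0.118,-0.118,-0.118,-0.118,-0.118,-0.118]'

```text
time: 30.08
ee_pos: [0.4765, 0.2625, 0.3899]
tcp_rot: [-179.8, 0.1, -134.9]
wrist_force: [-0.3, -0.5, 0.5]
opening: 0.0001
grasp_force: 0.0
```

Request:
move_arm --jaw '[1,1,1,1,1,1,1,1]' --pt "0.003 0.015 0" --pt "0.003 0.015 0" --pt "0.003 0.015 0" --pt "0.003 0.015 0" --pt "0.003 0.011 0" --pt "0.003 0 0" --pt "0 0 0" --pt "0 0 0" --yaw '[-0.118,-0.118,-0.118,-0.118,-0.118,-0.118,0,0]'

```text
time: 30.75
ee_pos: [0.4945, 0.3327, 0.3897]
tcp_rot: [-179.7, 0.1, -175.0]
wrist_force: [-0.8, -0.2, -0.6]
opening: -0.0002
grasp_force: 0.0
```

```bash
python3 - <<'E'
from h import *
o=bot.get_obs();print(o['ee_pos'],o['tcp_rot'],np.round(o['q'],1))
rectw('plate1',.062); rectw('tray1',.062,take=False)
E
```

```text
[0.49446581 0.33269079 0.38972429] [-1.79738327e+02  1.10730127e-01 -1.74956259e+02] [34.  11.2 15.3 94.2 -0.3 28.9]
plate1 0.97 [351. 253.] 9190 c 537.8 355.2 wh 119.5 59.7 a 4.5
plate1 0.94 [381.  55.] 9248 c 380.2 362.0 wh 77.4 51.9 a 15.6
plate1 0.83 [ 40. 351.] 4863 c 622.0 113.9 wh 51.1 112.9 a 46.7
plate1 0.76 [ 45. 419.] 3206 c 689.3 107.0 wh 36.1 137.0 a 35.1
tray1 0.59 [362. 202.] 7626 c 531.4 353.6 wh 152.2 83.5 a 3.8
```

Request:
move_arm --jaw '[1,1,1,1,1,1,1,1,1]' --pt "-0.001 0.0093 0" --pt "0 0.0093 0" --pt "0 0 -0.035" --pt "0 0 -0.035" --pt "0 0 -0.035" --pt "0 0 -0.025" --pt "0 0 -0.01" --pt "0 0 0" --pt "0 0 0" --yaw '[-0.01,0,0,0,0,0,0,0,0]'

```text
time: 31.65
ee_pos: [0.4936, 0.3516, 0.2511]
tcp_rot: [-179.8, 0.2, -175.7]
wrist_force: [-0.4, 0.0, 1.5]
opening: 0.0002
grasp_force: 0.0
```

Request:
move_arm --jaw '[1,1,1,1,1,1,1,1,1,1]' --pt "0 0 -0.008" --pt "0 0 -0.006" --pt "0 0 -0.004" --pt "0 0 -0.004" --pt "0 0 -0.004" --pt "0 0 -0.004" --pt "0 0 -0.004" --pt "0 0 -0.003" --pt "0 0 -0.001" --pt "0 0 0" --yaw '[0,0,0,0,0,0,0,0,0,0]'

```text
time: 32.48
ee_pos: [0.4935, 0.351, 0.2119]
tcp_rot: [-179.7, 0.1, -175.8]
wrist_force: [-1.4, 0.4, -0.7]
opening: 0.0
grasp_force: 0.6
```

Request:
move_arm --jaw '[1,1,1,1]' --pt "0 0 -0.002" --pt "0 0 -0.001" --pt "0 0 -0.001" --pt "0 0 0" --yaw '[0,0,0,0]'

```text
time: 32.82
ee_pos: [0.4935, 0.351, 0.2097]
tcp_rot: [-179.8, 0.2, -175.8]
wrist_force: [-5.8, -3.1, 12.0]
opening: -0.0001
grasp_force: 5.5
```

Request:
move_arm --jaw '[1,1,1,1,0,0,0,0,0,0]' --pt "0 0 0.02" --pt "0 0 0.03" --pt "0 0 0.03" --pt "0 0 0.03" --pt "0 0 0.03" --pt "0.006 0.0005 0" --pt "0.006 0.0005 0" --pt "0.006 0.0005 0" --pt "0.006 0.0005 0" --pt "0.006 0.0005 0" --yaw '[0,0,0,0,0,0.121,0.121,0.121,0.121,0.121]'

```text
time: 33.65
ee_pos: [0.524, 0.3534, 0.348]
tcp_rot: [-179.7, 0.2, -140.8]
wrist_force: [0.1, -1.1, -0.3]
opening: 0.0724
grasp_force: 0.0
```

Request:
move_arm --jaw '[0,0,0,0,0,0,0,0,0,0]' --pt "0.006 0.0005 0" --pt "0.006 0.0005 0" --pt "0.006 0.0005 0" --pt "0 0 0" --pt "0 0 0" --pt "0 0 0" --pt "0 0 0" --pt "0 0 0" --pt "0 0 -0.03" --pt "0 0 -0.01" --yaw '[0.121,0.121,0.121,0.121,0.121,0.121,0.121,0.121,0,0]'

```text
time: 34.48
ee_pos: [0.5416, 0.3548, 0.3053]
tcp_rot: [-179.8, 0.1, -85.6]
wrist_force: [-1.1, -0.9, -0.8]
opening: 0.0855
grasp_force: 0.0
```

```bash
python3 - <<'E'
from h import *
import json
o=bot.get_obs();print(o['ee_pos'],o['tcp_rot'],o['opening'])
save('wrist','w12.png'); m=camera_model('wrist')
for r in outline_of('wrist','plate1')[:3]:
    c=np.argwhere(r['mask']);print(round(r['confidence'],2),np.round(r['xy']),len(c),'rows',c[:,0].min(),c[:,0].max(),'cols',c[:,1].min(),c[:,1].max(), np.round(onz('wrist',(c[:,1].min(),r['xy'][1]),.119,m),3),np.round(onz('wrist',(c[:,1].max(),r['xy'][1]),.119,m),3))
E
```

```text
[0.54155703 0.35481023 0.30531048] [-1.79832782e+02  7.61769759e-02 -8.56443446e+01] 0.08554857493561353
0.96 [566. 268.] 12132 rows 212 323 cols 495 639 [0.475 0.333 0.119] [0.416 0.329 0.119]
```

View pics/w12.png

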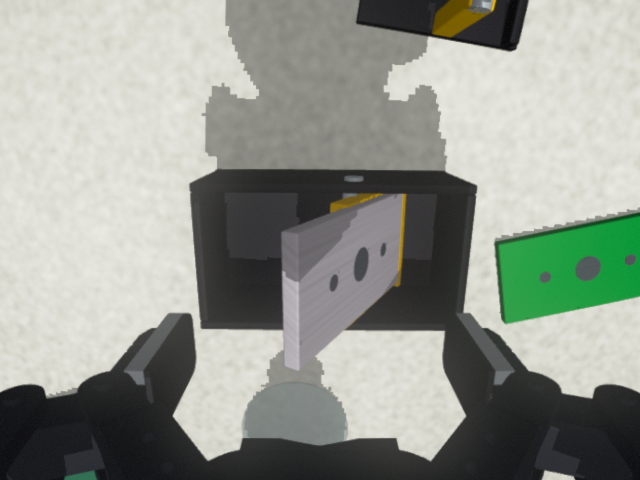

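The plate is tipped, its top end at cols 283-300 is inside the jaw, and the green look-alike (560,265) is clear. I go down and close.

Request:
move_arm --jaw '[0,0,0,0.7,0.9,1,1,1,1,1]' --pt "0.002 0 -0.02" --pt "0.002 0 -0.02" --pt "0.002 0 -0.012" --pt "0 0 0" --pt "0 0 0" --pt "0 0 0" --pt "0 0 0" --pt "0 0 0" --pt "0 0 0" --pt "0 0 0" --yaw '[0,0,0,0,0,0,0,0,0,0]' --force 25

```text
time: 35.42
ee_pos: [0.5471, 0.3552, 0.2582]
tcp_rot: [-179.7, 0.2, -85.6]
wrist_force: [-5.5, -1.5, 9.4]
opening: 0.0266
grasp_force: 21.8
```

Request:
move_arm --jaw '[1,1,1,1,1,1,1,1,1,1]' --pt "-0.001 0 0.005" --pt "-0.001 0 0.005" --pt "-0.001 0 0.005" --pt "0 0 0.005" --pt "0 0 0.005" --pt "0 0 0.005" --pt "0 0 0.005" --pt "0 0 0.005" --pt "0 0 0.005" --pt "0 0 0" --yaw '[0,0,0,0,0,0,0,0,0,0]'

```text
time: 36.25
ee_pos: [0.5437, 0.3551, 0.3022]
tcp_rot: [-179.8, 0.2, -85.6]
wrist_force: [-4.5, -1.7, 1.9]
opening: 0.0157
grasp_force: 24.6
```

Request:
move_arm --jaw '[1,1,1,1,1,1,1,1,1,1]' --pt "0 0 0.008" --pt "0 0 0.008" --pt "0 0 0.008" --pt "0 0 0.008" --pt "0 0 0.008" --pt "0 0 0.008" --pt "0 0 0.01" --pt "0 0 0.01" --pt "0 0 0.03" --pt "0 0 0" --yaw '[0,0,0,0,0,0,0,0,0,0]' --force 40

```text
time: 37.08
ee_pos: [0.5444, 0.3549, 0.405]
tcp_rot: [-179.4, 0.3, -85.6]
wrist_force: [0.5, 1.0, -0.6]
opening: 0.0074
grasp_force: 41.8
```

Request:
move_arm --jaw '[1,1,1,1,1,1,1,1,1,1]' --pt "-0.0125 -0.027 0" --pt "-0.0125 -0.027 0" --pt "-0.0125 -0.027 0" --pt "-0.0125 -0.027 0" --pt "-0.0125 -0.027 0" --pt "-0.0125 -0.027 0" --pt "-0.0125 -0.027 0" --pt "-0.0125 -0.027 0" --pt "0 0 0" --pt "0 0 0" --yaw '[-0.03,-0.03,-0.03,-0.03,-0.03,0,0,0,0,0]'

```text
time: 37.92
ee_pos: [0.4441, 0.138, 0.4003]
tcp_rot: [-179.6, 0.2, -94.3]
wrist_force: [-0.4, 0.2, -1.7]
opening: 0.0075
grasp_force: 41.7
```

```bash
cat >> h.py <<'E'
A=np.array([.4634,.0021]);D=np.array([.0736,.9973]);N=np.array([-.9973,.0736])
def sp(p): q=np.array(p[:2])-A; return np.round([q@D,q@N],4)   # s along rail, perp toward robot
E
python3 - <<'E'
from h import *
o=bot.get_obs();print(o['ee_pos'],o['tcp_rot'],sp(o['ee_pos']),np.round(o['q'],1))
m=camera_model('wrist');im=save('wrist','w13.png')
for r in outline_of('wrist','plate1')[:3]:
    c=np.argwhere(r['mask']);print(round(r['confidence'],2),np.round(r['xy']),len(c),'rows',c[:,0].min(),c[:,0].max(),'cols',c[:,1].min(),c[:,1].max())
for r in range(180,445,15): print(r,''.join('#' if v>150 else '+' if v>95 else '.' for v in im[r,290:350].mean(1)))
E
```

```text
[0.44406594 0.13796689 0.40031687] [-179.61852207    0.19625876  -94.34486688] [0.1341 0.0293] [ 17.2  -7.   -2.2  94.4   0.  -68.4]
0.79 [319. 315.] 5637 rows 196 437 cols 305 332
0.79 [ 14. 235.] 3105 rows 189 283 cols 0 46
0.76 [ 82. 230.] 6836 rows 178 291 cols 38 129
180 ...................................................#########
195 ...................................................#########
210 ...................................................#########
225 ..................................................+#########
240 ..................................................+#########
255 ..................................................+#########
270 .................+++++++++++++++++++++++++........##########
285 .................+++++++++++++++++++++++++........##########
300 .................+++++++++++++++++++++++++................+#
315 .................+++++++++++++++++++++++++..................
330 ..................+++++++++++++++++++++++...................
345 ..................+++++++++++++++++++++++...................
360 ..................+++++++++++++++++++++++...................
375 ..................+#####################+...................
390 ..................+#####################+...................
405 .................++#####################++..................
420 ..........++++...++#####################+########+..........
435 ............+++++++#####################+########+..........
```

The hold is the same as with the first plate. I lower it at perp 29 mm.

Request:
move_arm --jaw '[1,1,1,1,1,1,1,1,1,1]' --pt "0 0 -0.03" --pt "0 0 -0.03" --pt "0 0 -0.025" --pt "0 0 -0.015" --pt "0 0 -0.01" --pt "0 0 -0.006" --pt "0 0 -0.004" --pt "0 0 -0.002" --pt "0 0 0" --pt "0 0 0" --yaw '[0,0,0,0,0,0,0,0,0,0]'

```text
time: 38.85
ee_pos: [0.4447, 0.1392, 0.2779]
tcp_rot: [-179.7, 0.2, -94.2]
wrist_force: [-0.0, 0.3, -0.8]
opening: 0.0073
grasp_force: 41.7
```

Request:
move_arm --jaw '[1,1,1,1,1]' --pt "0 0 -0.0015" --pt "0 0 -0.0015" --pt "0 0 -0.001" --pt "0 0 0" --pt "0 0 0" --yaw '[0,0,0,0,0]'

```text
time: 39.27
ee_pos: [0.4446, 0.139, 0.2735]
tcp_rot: [-179.7, 0.2, -94.2]
wrist_force: [0.3, -0.2, 0.5]
opening: 0.0074
grasp_force: 42.2
```

Request:
move_arm --jaw '[1,1,1,1,1]' --pt "-0.001 0 0" --pt "-0.001 0 0" --pt "-0.001 0 0" --pt "0 0 -0.001" --pt "0 0 0" --yaw '[0,0,0,0,0]'

```text
time: 39.68
ee_pos: [0.4417, 0.1391, 0.2734]
tcp_rot: [-179.6, 0.2, -94.2]
wrist_force: [-0.3, -1.1, 9.5]
opening: 0.0072
grasp_force: 43.5
```

Request:
move_arm --jaw '[1,0.52,0.52,0.52,0.52,0.52,0.52,0.52,0.52,0.52]' --pt "0 0 0.001" --pt "0 0 0" --pt "0 0 0" --pt "0 0 0" --pt "0.005 -0.0004 0" --pt "0.005 -0.0004 0" --pt "0.003 -0.0002 0" --pt "0.003 -0.0002 0" --pt "0.003 -0.0002 0" --pt "0.003 -0.0002 0" --yaw '[0,0,0,0,0,0,0,0,0,0]'

```text
time: 40.52
ee_pos: [0.4638, 0.1374, 0.273]
tcp_rot: [-179.8, 0.1, -94.2]
wrist_force: [-0.2, -0.2, 0.6]
opening: 0.0411
grasp_force: 0.0
```

Request:
move_arm --jaw '[0.52,0.52,0.52,0.52,0.52,0.52,0.52,0.52,0.52,0.52]' --pt "0.003 -0.0002 0" --pt "0.003 -0.0002 0" --pt "0.003 -0.0002 0" --pt "0.003 -0.0002 0" --pt "0.003 -0.0002 0" --pt "0.003 -0.0002 0" --pt "0.003 -0.0002 0" --pt "0.003 -0.0002 0" --pt "0.002 -0.0002 0" --pt "0 0 0" --yaw '[0,0,0,0,0,0,0,0,0,0]'

```text
time: 41.35
ee_pos: [0.4898, 0.1356, 0.273]
tcp_rot: [-179.8, 0.1, -94.2]
wrist_force: [0.2, 0.6, 0.5]
opening: 0.0411
grasp_force: 0.0
```

Request:
move_arm --jaw '[0.52,0.3,0.3,0.3,0.3,0.3,0.3,0.3]' --pt "-0.007 0.0005 0" --pt "0 0 0" --pt "0 0 0.02" --pt "0 0 0.03" --pt "0 0 0.03" --pt "0 0 0.03" --pt "0 0 0" --pt "0 0 0" --yaw '[0,0,0,0,0,0,0,0]'

```text
time: 42.02
ee_pos: [0.4824, 0.1363, 0.3849]
tcp_rot: [-179.6, 0.2, -94.2]
wrist_force: [0.4, -0.4, -0.6]
opening: 0.0596
grasp_force: 0.0
```

```bash
python3 - <<'E'
from h import *
o=bot.get_obs();print(o['ee_pos'],o['tcp_rot'],o['opening'])
for c in ('wrist','top','scene'):
    m=camera_model(c);save(c,c+'14.png')
    for r in outline_of(c,'plate1'):
        k=np.argwhere(r['mask']);print(c,round(r['confidence'],2),np.round(r['xy']),len(k),sp(onz(c,r['xy'],.07,m)),np.round(onz(c,r['xy'],.09,m),3))
    r=outline_of(c,'rack')
    for q in r: print(c,'rack',round(q['confidence'],2),q['xy'],q['mask'].sum())
E
```

```text
[0.48241373 0.13627047 0.38492499] [-179.56775765    0.21836737  -94.21650558] 0.0595627333143999
wrist 0.93 [339. 225.] 5589 [0.1345 0.0027] [0.471 0.131 0.09 ]
wrist 0.83 [125. 234.] 6631 [ 0.141  -0.1473] [0.611 0.127 0.09 ]
wrist 0.78 [ 32. 246.] 6892 [ 0.1501 -0.218 ] [0.677 0.131 0.09 ]
wrist 0.71 [407. 424.] 467 [0.2998 0.06  ] [0.429 0.289 0.09 ]
wrist rack 0.61 [297.6, 415.1] 7076
wrist rack 0.6 [168.7, 196.0] 10728
top 0.72 [270. 208.] 199 [ 0.1519 -0.2045] [0.673 0.136 0.09 ]
top 0.64 [348. 294.] 408 [-0.1222  0.0175] [ 0.435 -0.117  0.09 ]
top 0.61 [187. 306.] 765 [0.339  0.1296] [0.359 0.344 0.09 ]
top 0.51 [274. 231.] 138 [ 0.1288 -0.1334] [0.601 0.119 0.09 ]
top rack 0.62 [275.9, 222.3] 632
top rack 0.42 [275.2, 233.1] 135
scene 0.94 [368. 213.] 442 [ 0.1433 -0.1323] [0.617 0.125 0.09 ]
scene 0.93 [380. 137.] 590 [0.3123 0.0686] [0.433 0.304 0.09 ]
scene 0.68 [240. 217.] 324 [-0.133   0.0051] [ 0.463 -0.135  0.09 ]
scene 0.68 [388. 230.] 461 [ 0.1566 -0.1978] [0.682 0.133 0.09 ]
scene 0.54 [336. 172.] 279 [0.1423 0.0175] [0.47  0.134 0.09 ]
scene rack 0.56 [378.2, 244.0] 1671
scene rack 0.43 [383.3, 230.9] 460
```

Plate two is on the rail at s≈+0.135. Now cradle B.

Request:
move_arm --jaw '[1,1,1,1,1,1,1,1,1,1]' --pt "0.0058 0.0219 0" --pt "0.0058 0.0219 0" --pt "0.0058 0.0219 0" --pt "0.0058 0.0219 0" --pt "0.0058 0.0219 0" --pt "0.0058 0.0219 0" --pt "0.0058 0.0219 0" --pt "0.0058 0.0219 0" --pt "0.0058 0.0219 0" --pt "0.0058 0.0219 0" --yaw '[-0.12,-0.12,-0.12,-0.12,-0.12,-0.12,-0.12,-0.12,-0.12,-0.12]'

```text
time: 43.3
ee_pos: [0.5407, 0.3563, 0.3827]
tcp_rot: [-179.7, 0.1, -163.3]
wrist_force: [0.7, -0.2, 0.7]
opening: 0.0
grasp_force: 0.0
```

Request:
move_arm --jaw '[1,1,1,1,1,1,1,1,1]' --pt "0 0 0" --pt "0 0 0" --pt "0 0 -0.03" --pt "0 0 -0.03" --pt "0 0 -0.03" --pt "0 0 -0.03" --pt "0 0 -0.01" --pt "0 0 0" --pt "0 0 0" --yaw '[-0.111,-0.111,0,0,0,0,0,0,0]'

```text
time: 44.05
ee_pos: [0.5406, 0.3552, 0.2539]
tcp_rot: [-179.7, 0.1, -175.7]
wrist_force: [1.2, -0.5, 1.2]
opening: 0.0
grasp_force: 0.0
```

Request:
move_arm --jaw '[1,1,1,1,1,1,1,1,1,1]' --pt "0 0 -0.005" --pt "0 0 -0.005" --pt "0 0 -0.005" --pt "0 0 -0.004" --pt "0 0 -0.003" --pt "0 0 -0.003" --pt "0 0 -0.002" --pt "0 0 -0.002" --pt "0 0 -0.001" --pt "0 0 0" --yaw '[0,0,0,0,0,0,0,0,0,0]'

```text
time: 44.88
ee_pos: [0.5411, 0.3553, 0.2272]
tcp_rot: [-179.9, 0.5, -175.7]
wrist_force: [-2.0, -3.6, 21.3]
opening: -0.0
grasp_force: 11.0
```

Cradle B is at its hard stop, so flat. Now the rack: I rise, turn and measure from above.

Request:
move_arm --jaw '[1,1,1,1,1,0,0,0,0,0]' --pt "0 0 0.03" --pt "0 0 0.04" --pt "0 0 0.04" --pt "0 0 0.04" --pt "0 0 0.04" --pt "0 -0.02 0" --pt "0 -0.02 0" --pt "0 -0.02 0" --pt "0 -0.02 0" --pt "0 -0.02 0" --yaw '[0,0,0,0,0,0.12,0.12,0.12,0.12,0.12]'

```text
time: 45.72
ee_pos: [0.5403, 0.2543, 0.413]
tcp_rot: [-179.8, 0.1, -141.0]
wrist_force: [0.4, -0.6, -0.1]
opening: 0.0605
grasp_force: 0.0
```

Request:
move_arm --jaw '[0,0,0,0,0,0,0,0,0,0]' --pt "0 -0.016 0" --pt "0 -0.016 0" --pt "0 -0.016 0" --pt "0 -0.016 0" --pt "0 -0.016 0" --pt "0 -0.016 0" --pt "0 -0.016 0" --pt "0 -0.016 0" --pt "0 0 0" --pt "0 0 0" --yaw '[0.12,0.12,0.12,0.12,0.12,0.12,0.12,0.12,0,0]'

```text
time: 46.55
ee_pos: [0.5404, 0.1267, 0.4132]
tcp_rot: [-179.8, 0.2, -86.5]
wrist_force: [0.4, -0.1, -0.8]
opening: 0.0851
grasp_force: 0.0
```

```bash
python3 - <<'E'
from h import *
o=bot.get_obs();print(o['ee_pos'],o['tcp_rot'],o['opening'])
save('wrist','w15.png')
rectw('plate1',.126,take=False); rectw('rack',.048,take=False)
E
```

```text
[0.54041318 0.12669974 0.41317365] [-1.79756790e+02  1.62556955e-01 -8.65372535e+01] 0.08513131355936009
plate1 0.83 [120. 214.] 5423 c 663.3 124.1 wh 41.0 69.7 a 1.9
plate1 0.79 [437. 424.] 1536 c 441.5 271.2 wh 34.7 43.7 a 16.7
plate1 0.69 [416. 239.] 2106 c 480.4 128.7 wh 72.5 14.5 a 85.5
plate1 0.6 [223. 217.] 3363 c 599.6 122.5 wh 24.5 70.7 a 2.2
plate1 0.34 [34. 41.] 5166 c 710.5 19.4 wh 41.6 46.7 a 89.1
rack 0.64 [202. 190.] 11298 c 642.2 128.1 wh 151.2 82.5 a 2.4
```

View pics/w15.png

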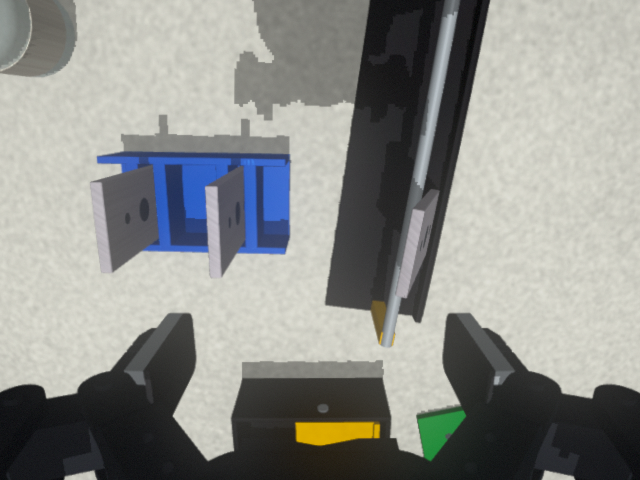

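The rack holds two plates, tops at cols 208-222 (rows 186-275) and cols 92-111 (rows 181-271). Plate two leans well on the rest.

```bash
python3 - <<'E'
from h import *
for c in ([(208,188),(219,186),(222,272),(210,277)],[(92,182),(104,180),(112,270),(101,272)]):
    P=np.array([onz('wrist',p,.126)[:2] for p in c]);print(np.round(P,4).tolist(),'c',np.round(P.mean(0),4),'edge dir',np.degrees(np.arctan2(*(P[3]-P[0])[::-1])),np.degrees(np.arctan2(*(P[2]-P[1])[::-1])))
    r=np.radians(2.4); 
c=np.array([.6422,.1281]);print([c+s*np.array([np.cos(np.radians(2.4)),np.sin(np.radians(2.4))])*.036 for s in(-1,1)])
E
```

```text
[[0.6106, 0.1012], [0.6039, 0.0996], [0.6022, 0.155], [0.61, 0.159]] c [0.6067 0.1287] edge dir 90.63968736288476 91.78513686661684
[[0.6826, 0.1016], [0.6749, 0.0999], [0.6742, 0.1584], [0.6817, 0.1603]] c [0.6783 0.1301] edge dir 90.81206255714173 90.63012396239354
[array([0.60623158, 0.12659248]), array([0.67816842, 0.12960752])]
```

Request:
move_arm --jaw '[0.45,0.45,0.45,0.45,0.45,0.45,0.45,0.45,0.45]' --pt "0.022 0.001 0" --pt "0.022 0 0" --pt "0.022 0 0" --pt "0 0 0" --pt "0 0 -0.04" --pt "0 0 -0.04" --pt "0 0 -0.04" --pt "0 0 -0.023" --pt "0 0 0" --yaw '[-0.03,0,0,0,0,0,0,0,0]'

```text
time: 47.45
ee_pos: [0.6046, 0.1286, 0.2639]
tcp_rot: [179.7, 0.1, -88.1]
wrist_force: [-1.5, -0.2, -0.2]
opening: 0.047
grasp_force: 0.0
```

Request:
move_arm --jaw '[0.7,0.9,1,1,1,1]' --pt "0 0 0" --pt "0 0 0" --pt "0 0 0" --pt "0 0 0" --pt "0 0 0" --pt "0 0 0" --yaw '[0,0,0,0,0,0]' --force 30

```text
time: 47.95
ee_pos: [0.607, 0.1284, 0.273]
tcp_rot: [-179.5, 0.2, -88.0]
wrist_force: [-1.0, 0.9, 7.0]
opening: 0.0073
grasp_force: 30.4
```

Request:
move_arm --jaw '[1,1,1,1,1,1,1,1,1,1]' --pt "0 0 0.005" --pt "0 0 0.01" --pt "0 0 0.012" --pt "0 0 0.015" --pt "0 0 0.015" --pt "0 0 0.015" --pt "0 0 0.02" --pt "0 0 0.025" --pt "0 0 0.02" --pt "0 0 0" --yaw '[0,0,0,0,0,0,0,0,0,0]' --force 40

```text
time: 48.78
ee_pos: [0.6063, 0.1281, 0.4132]
tcp_rot: [-179.3, 0.2, -88.0]
wrist_force: [0.9, 0.1, -1.2]
opening: 0.0074
grasp_force: 39.7
```

Request:
move_arm --jaw '[1,1,1,1,1,1,1,1,1]' --pt "-0.025 -0.0113 0" --pt "-0.025 -0.0113 0" --pt "-0.025 -0.0113 0" --pt "-0.025 -0.0113 0" --pt "-0.025 -0.0113 0" --pt "-0.025 -0.0113 0" --pt "-0.0195 -0.0112 0" --pt "0 0 0" --pt "0 0 0" --yaw '[-0.018,-0.018,-0.018,-0.018,-0.018,-0.018,0,0,0]'

```text
time: 49.53
ee_pos: [0.4362, 0.0488, 0.408]
tcp_rot: [-179.6, 0.2, -94.3]
wrist_force: [-0.1, 0.2, -2.4]
opening: 0.0072
grasp_force: 40.0
```

```bash
python3 - <<'E'
from h import *
o=bot.get_obs();print(o['ee_pos'],o['tcp_rot'],sp(o['ee_pos']))
m=camera_model('wrist');im=save('wrist','w16.png')
for r in outline_of('wrist','plate1')[:3]:
    c=np.argwhere(r['mask']);print(round(r['confidence'],2),np.round(r['xy']),len(c),'rows',c[:,0].min(),c[:,0].max(),'cols',c[:,1].min(),c[:,1].max())
E
```

```text
[0.43624979 0.04878588 0.40801577] [-1.79639927e+02  1.74527024e-01 -9.42742063e+01] [0.0446 0.0305]
0.93 [318. 316.] 5742 rows 196 434 cols 304 332
0.89 [ 25. 340.] 5243 rows 288 407 cols 0 68
0.78 [311.   9.] 642 rows 0 23 cols 280 324
```

Request:
move_arm --jaw '[1,1,1,1,1,1,1,1,1,1]' --pt "0.001 0 -0.03" --pt "0 0 -0.03" --pt "0 0 -0.03" --pt "0 0 -0.017" --pt "0 0 -0.01" --pt "0 0 -0.006" --pt "0 0 -0.004" --pt "0 0 -0.003" --pt "0 0 0" --pt "0 0 0" --yaw '[0,0,0,0,0,0,0,0,0,0]'

```text
time: 50.47
ee_pos: [0.4383, 0.0492, 0.2779]
tcp_rot: [-179.7, 0.2, -94.2]
wrist_force: [-0.6, -0.7, -0.6]
opening: 0.0071
grasp_force: 40.1
```

Request:
move_arm --jaw '[1,1,1,1,1]' --pt "0 0 -0.0015" --pt "0 0 -0.001" --pt "0 0 -0.001" --pt "0 0 0" --pt "0 0 0" --yaw '[0,0,0,0,0]'

```text
time: 50.88
ee_pos: [0.4382, 0.0491, 0.275]
tcp_rot: [-179.6, 0.2, -94.2]
wrist_force: [-1.8, -0.4, 7.7]
opening: 0.0073
grasp_force: 41.4
```

Request:
move_arm --jaw '[1,1,1,1,1]' --pt "-0.001 0 0.0005" --pt "-0.001 0 0" --pt "-0.0007 0 0" --pt "0 0 0" --pt "0 0 0" --yaw '[0,0,0,0,0]'

```text
time: 51.3
ee_pos: [0.4358, 0.0492, 0.275]
tcp_rot: [-179.6, 0.2, -94.2]
wrist_force: [3.1, 0.1, 6.6]
opening: 0.0071
grasp_force: 41.2
```

Request:
move_arm --jaw '[0.52,0.52,0.52,0.52,0.52,0.52,0.52,0.52,0.52,0.52]' --pt "0 0 0" --pt "0 0 0" --pt "0 0 0" --pt "0 0 0" --pt "0.005 -0.0004 0" --pt "0.005 -0.0004 0" --pt "0.003 -0.0002 0" --pt "0.003 -0.0002 0" --pt "0.003 -0.0002 0" --pt "0.003 -0.0002 0" --yaw '[0,0,0,0,0,0,0,0,0,0]'

```text
time: 52.13
ee_pos: [0.4576, 0.0475, 0.274]
tcp_rot: [-179.8, 0.1, -94.2]
wrist_force: [0.7, -0.8, 0.3]
opening: 0.0412
grasp_force: 0.0
```

Request:
move_arm --jaw '[0.52,0.52,0.52,0.52,0.52,0.52,0.52,0.52,0.52,0.52]' --pt "0.003 -0.0002 0" --pt "0.003 -0.0002 0" --pt "0.003 -0.0002 0" --pt "0.003 -0.0002 0" --pt "0.003 -0.0002 0" --pt "0.003 -0.0002 0" --pt "0.003 -0.0002 0" --pt "0.003 -0.0002 0" --pt "0.002 -0.0002 0" --pt "0 0 0" --yaw '[0,0,0,0,0,0,0,0,0,0]'

```text
time: 52.97
ee_pos: [0.4836, 0.0457, 0.274]
tcp_rot: [-179.8, 0.2, -94.2]
wrist_force: [0.4, -0.8, 0.3]
opening: 0.0409
grasp_force: 0.0
```

Request:
move_arm --jaw '[0.52,0.3,0.3,0.3,0.3,0.3,0.3,0.3]' --pt "-0.007 0.0005 0" --pt "0 0 0" --pt "0 0 0.02" --pt "0 0 0.03" --pt "0 0 0.03" --pt "0 0 0.03" --pt "0.02 0.02 0.03" --pt "0.02 0.02 0" --yaw '[0,0,0,0,0,0,0,0]'

```text
time: 53.63
ee_pos: [0.5159, 0.0862, 0.421]
tcp_rot: [-179.2, 0.3, -94.3]
wrist_force: [1.5, -0.7, -0.2]
opening: 0.0596
grasp_force: 0.0
```

Request:
move_arm --jaw '[0.45,0.45,0.45,0.45,0.45]' --pt "0.02 0.015 0" --pt "0.03 0.015 0" --pt "0.03 0.01 0" --pt "0 0 0" --pt "0 0 0" --yaw '[0.027,0.027,0.027,0.027,0]'

```text
time: 54.05
ee_pos: [0.5974, 0.127, 0.4122]
tcp_rot: [-179.9, 0.1, -87.9]
wrist_force: [-0.1, 0.3, -0.1]
opening: 0.0465
grasp_force: 0.0
```

```bash
python3 - <<'E'
from h import *
o=bot.get_obs();print(o['ee_pos'],o['tcp_rot'],o['opening'])
im=save('wrist','w17.png'); m=camera_model('wrist')
rectw('plate1',.126,take=False); rectw('rack',.048,take=False)
for r in outline_of('wrist','plate1'):
    k=np.argwhere(r['mask']); print(np.round(r['xy']),sp(onz('wrist',r['xy'],.07,m)),'rows',k[:,0].min(),k[:,0].max(),'cols',k[:,1].min(),k[:,1].max())
    if abs(onz('wrist',r['xy'],.1,m)[0]-.68)<.03:
        q=cv2.approxPolyDP(max(cv2.findContours(r['mask'].astype(np.uint8),0,1)[0],key=cv2.contourArea),3,True)[:,0]; print([(p.tolist(),np.round(onz('wrist',p.astype(float),.126,m)[:2],3).tolist()) for p in q])
E
```

```text
[0.59735178 0.12697978 0.41217948] [-1.79924479e+02  1.19317331e-01 -8.79293580e+01] 0.04650658393684292
plate1 0.82 [200. 222.] 4019 c 669.4 122.9 wh 29.1 71.2 a 2.2
plate1 0.79 [523. 111.] 2062 c 479.3 45.8 wh 59.1 12.9 a 86.1
plate1 0.75 [496. 240.] 1782 c 485.4 128.6 wh 71.0 12.7 a 86.2
plate1 0.57 [545. 439.] 279 c 425.1 278.7 wh 5.4 16.5 a 46.6
plate1 0.5 [460. 153.] 32648 c 513.0 91.6 wh 218.0 68.3 a 85.8
rack 0.87 [281. 200.] 13899 c 643.4 126.2 wh 148.8 83.3 a 2.0
[200. 222.] [ 0.1475 -0.2133] rows 170 281 cols 177 226
[([220, 170], [0.658, 0.087]), ([177, 193], [0.685, 0.102]), ([185, 274], [0.683, 0.154]), ([190, 281], [0.68, 0.159]), ([201, 277], [0.672, 0.156]), ([226, 242], [0.655, 0.132])]
[523. 111.] [0.0411 0.0122] rows 59 162 cols 506 545
[496. 240.] [0.1371 0.0131] rows 190 298 cols 479 512
[545. 439.] [0.3177 0.1041] rows 390 459 cols 479 584
[460. 153.] [ 0.0752 -0.028 ] rows 0 348 cols 386 553
```

Third plate is placed and the rack hasn't moved. Now the far plate.

Request:
move_arm --jaw '[0.45,0.45,0.45,0.45,0.45,0.45,0.45,0.45,0.45,0.45]' --pt "0.02 0.001 -0.02" --pt "0.02 0.001 -0.01" --pt "0.021 0.001 0" --pt "0.02 0 0" --pt "0 0 0" --pt "0 0 -0.03" --pt "0 0 -0.03" --pt "0 0 -0.03" --pt "0 0 -0.018" --pt "0 0 0" --yaw '[0,0,0,0,0,0,0,0,0,0]'

```text
time: 55.08
ee_pos: [0.6755, 0.1287, 0.2723]
tcp_rot: [179.9, 0.1, -88.1]
wrist_force: [-0.6, 0.4, -0.1]
opening: 0.0469
grasp_force: 0.0
```

```bash
python3 - <<'E'
from h import *
o=bot.get_obs();print(o['ee_pos'],o['tcp_rot'],o['opening'],o['wrist_force'],np.round(o['q'],1))
E
```

```text
[0.6754808  0.12873579 0.27234483] [ 1.79923692e+02  9.97918382e-02 -8.80829798e+01] 0.04685701677151399 [-0.62078234  0.37197577 -0.06056831] [ 10.8  23.6  17.8  84.2   0.1 -81.1]
```

Request:
move_arm --jaw '[0.6,0.9,1,1,1,1]' --pt "0.001 0 0" --pt "0 0 0" --pt "0 0 0" --pt "0 0 0" --pt "0 0 0" --pt "0 0 0" --yaw '[0,0,0,0,0,0]' --force 30

```text
time: 55.58
ee_pos: [0.6786, 0.1293, 0.2789]
tcp_rot: [-179.5, 0.2, -88.0]
wrist_force: [-1.1, 0.0, 7.4]
opening: 0.0073
grasp_force: 30.8
```

Request:
move_arm --jaw '[1,1,1,1,1,1,1,1,1,1]' --pt "0 0 0.005" --pt "0 0 0.01" --pt "0 0 0.012" --pt "0 0 0.015" --pt "0 0 0.015" --pt "0 0 0.015" --pt "-0.005 0 0.02" --pt "-0.01 0 0.02" --pt "-0.01 0 0.02" --pt "0 0 0" --yaw '[0,0,0,0,0,0,0,0,0,0]' --force 40

```text
time: 56.42
ee_pos: [0.652, 0.1292, 0.4146]
tcp_rot: [-179.4, 0.2, -88.0]
wrist_force: [0.5, -0.1, -0.5]
opening: 0.0072
grasp_force: 40.5
```

Request:
move_arm --jaw '[1,1,1,1,1,1,1,1,1,1]' --pt "-0.0245 -0.0189 0.02" --pt "-0.0245 -0.0189 0" --pt "-0.0245 -0.0189 0" --pt "-0.0245 -0.0189 0" --pt "-0.0245 -0.0189 0" --pt "-0.0245 -0.0189 0" --pt "-0.0245 -0.0189 0" --pt "-0.0245 -0.0189 0" --pt "-0.0245 -0.0187 0" --pt "0 0 0" --yaw '[-0.018,-0.018,-0.018,-0.018,-0.018,-0.018,0,0,0,0]'

```text
time: 57.25
ee_pos: [0.4297, -0.0425, 0.4293]
tcp_rot: [-179.7, 0.1, -94.3]
wrist_force: [-0.1, -0.4, -1.6]
opening: 0.0073
grasp_force: 40.4
```

```bash
python3 - <<'E'
from h import *
o=bot.get_obs();print(o['ee_pos'],o['tcp_rot'],sp(o['ee_pos']))
im=save('wrist','w18.png')
for r in outline_of('wrist','plate1')[:3]:
    c=np.argwhere(r['mask']);print(round(r['confidence'],2),np.round(r['xy']),len(c),'rows',c[:,0].min(),c[:,0].max(),'cols',c[:,1].min(),c[:,1].max())
E
```

```text
[ 0.42968497 -0.04253894  0.42931498] [-1.79704351e+02  9.59742344e-02 -9.43412896e+01] [-0.047   0.0303]
0.91 [317. 310.] 5350 rows 194 425 cols 305 332
0.76 [284. 102.] 6483 rows 48 149 cols 250 325
0.65 [283. 300.] 740 rows 276 333 cols 262 306
```

Request:
move_arm --jaw '[1,1,1,1,1,1,1,1,1,1]' --pt "0.001 0 -0.035" --pt "0 0 -0.035" --pt "0 0 -0.03" --pt "0 0 -0.02" --pt "0 0 -0.01" --pt "0 0 -0.006" --pt "0 0 -0.004" --pt "0 0 -0.002" --pt "0 0 0" --pt "0 0 0" --yaw '[0,0,0,0,0,0,0,0,0,0]'

```text
time: 58.18
ee_pos: [0.4341, -0.0406, 0.2871]
tcp_rot: [-179.7, 0.1, -94.2]
wrist_force: [0.1, 0.0, -1.2]
opening: 0.0071
grasp_force: 40.4
```

Request:
move_arm --jaw '[1,1,1,1,1]' --pt "0 0 -0.002" --pt "0 0 -0.0015" --pt "0 0 -0.0015" --pt "0 0 0" --pt "0 0 0" --yaw '[0,0,0,0,0]'

```text
time: 58.6
ee_pos: [0.4338, -0.0407, 0.2811]
tcp_rot: [-179.8, 0.1, -94.2]
wrist_force: [-0.1, 0.3, -1.0]
opening: 0.0073
grasp_force: 40.4
```

Request:
move_arm --jaw '[1,1,1,1,1,1]' --pt "-0.001 0 -0.001" --pt "-0.001 0 -0.001" --pt "-0.001 0 -0.001" --pt "0 0 -0.001" --pt "0 0 0" --pt "0 0 0" --yaw '[0,0,0,0,0,0]'

```text
time: 59.1
ee_pos: [0.4318, -0.0407, 0.2808]
tcp_rot: [-179.3, 0.2, -94.2]
wrist_force: [-0.6, 1.5, 22.4]
opening: 0.0073
grasp_force: 43.8
```

Touched the board at 0.281. I ease off, then slide to the lip.

Request:
move_arm --jaw '[1,1,1,1,1,1]' --pt "0 0 0.003" --pt "-0.0015 0 0" --pt "-0.001 0 0" --pt "-0.0005 0 0" --pt "0 0 0" --pt "0 0 0" --yaw '[0,0,0,0,0,0]'

```text
time: 59.6
ee_pos: [0.4282, -0.0407, 0.2809]
tcp_rot: [-179.6, 0.2, -94.2]
wrist_force: [2.0, 0.5, 6.7]
opening: 0.0068
grasp_force: 41.6
```

Request:
move_arm --jaw '[0.52,0.52,0.52,0.52,0.52,0.52,0.52,0.52,0.52,0.52]' --pt "0 0 0" --pt "0 0 0" --pt "0 0 0" --pt "0 0 0" --pt "0.005 -0.0004 0" --pt "0.005 -0.0004 0" --pt "0.003 -0.0002 0" --pt "0.003 -0.0002 0" --pt "0.003 -0.0002 0" --pt "0.003 -0.0002 0" --yaw '[0,0,0,0,0,0,0,0,0,0]'

```text
time: 60.43
ee_pos: [0.4502, -0.0423, 0.28]
tcp_rot: [-179.8, 0.2, -94.2]
wrist_force: [-0.8, 0.0, -0.5]
opening: 0.0408
grasp_force: 0.0
```

Request:
move_arm --jaw '[0.52,0.52,0.52,0.52,0.52,0.52,0.52,0.52,0.52,0.52]' --pt "0.003 -0.0002 0" --pt "0.003 -0.0002 0" --pt "0.003 -0.0002 0" --pt "0.003 -0.0002 0" --pt "0.003 -0.0002 0" --pt "0.003 -0.0002 0" --pt "0.003 -0.0002 0" --pt "0.003 -0.0002 0" --pt "0.003 -0.0002 0" --pt "0.001 0 0" --yaw '[0,0,0,0,0,0,0,0,0,0]'

```text
time: 61.27
ee_pos: [0.4782, -0.0441, 0.2801]
tcp_rot: [-179.7, 0.1, -94.2]
wrist_force: [-0.0, 0.3, -1.0]
opening: 0.0408
grasp_force: 0.0
```

Request:
move_arm --jaw '[0.52,0.3,0.3,0.3,0.3,0.3,0.3,0.3,0.3,0.3]' --pt "-0.007 0.0005 0" --pt "0 0 0" --pt "0 0 0.02" --pt "0 0 0.03" --pt "0 0 0.03" --pt "0 0 0.03" --pt "-0.03 0 0.02" --pt "-0.04 0 0" --pt "-0.04 0 0" --pt "-0.03 0 0" --yaw '[0,0,0,0,0,0,0,0,0,0]'

```text
time: 62.1
ee_pos: [0.3282, -0.0434, 0.4104]
tcp_rot: [-179.7, 0.1, -94.2]
wrist_force: [-0.2, 0.1, 1.1]
opening: 0.0596
grasp_force: 0.0
```

Request:
move_arm --jaw '[0.3,0.3,0.3,0.3,0.3,0.3,0.3]' --pt "0 -0.04 0" --pt "0 -0.04 0" --pt "0 -0.04 0" --pt "0 -0.04 0" --pt "0 -0.04 0" --pt "0 -0.04 0" --pt "0 0 0" --yaw '[0,0,0,0,0,0,0]'

```text
time: 62.68
ee_pos: [0.3301, -0.2884, 0.4089]
tcp_rot: [-179.8, 0.1, -94.5]
wrist_force: [0.4, 0.3, -0.8]
opening: 0.0599
grasp_force: 0.0
```

```bash
python3 - <<'E'
from h import *
o=bot.get_obs();print(o['ee_pos'],o['tcp_rot'])
a=save('top','tF.png');b=save('scene','sF.png')
m=camera_model('scene')
for r in outline_of('scene','plate1'):
    print(round(r['confidence'],2),np.round(r['xy']),r['mask'].sum(),sp(onz('scene',r['xy'],.07,m)))
a=cv2.resize(a[170:330,120:520],(800,320),interpolation=2);b=cv2.resize(b[120:330,120:480],(480,280),interpolation=2)
c=np.zeros((600,800,3),np.uint8);c[:320]=a;c[320:,:480]=b
save('','F.png',c)
E
```

```text
[ 0.33009562 -0.28835349  0.40890338] [-1.79811687e+02  1.06986035e-01 -9.44825813e+01]
0.81 [380. 136.] 695 [0.3126 0.071 ]
0.76 [340. 171.] 211 [0.1533 0.0149]
0.7 [305. 184.] 290 [0.0521 0.0202]
0.65 [241. 217.] 324 [-0.1302  0.0049]
0.65 [271. 203.] 325 [-0.0468  0.0085]
0.39 [168. 283.] 2662 [-0.3462 -0.0828]
```

View pics/F.png

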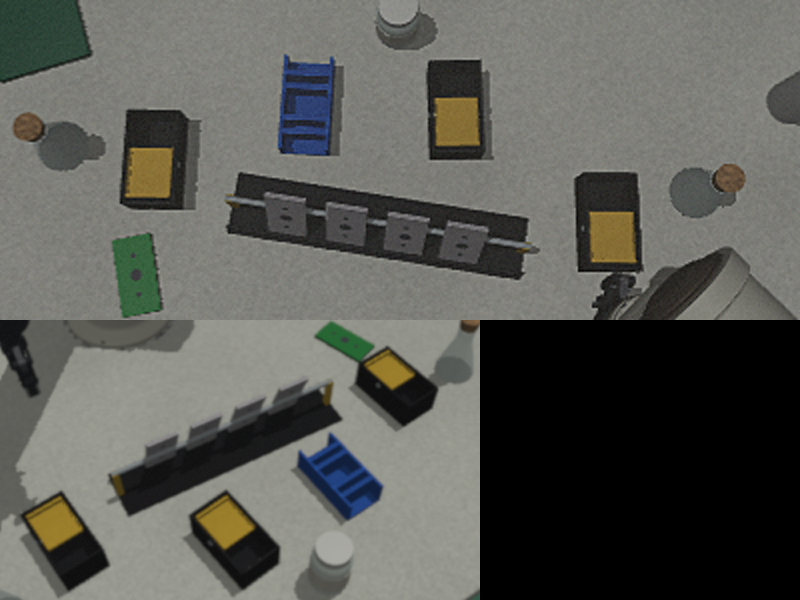

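The final view shows four plates leaning side by side on the rail, all three cradles flat, the rack empty and the glassware and green look-alike untouched. Handing in.

```bash
python3 -c "
from h import *
print(bot.job_done())"
```

```text
the job is handed in; nothing more can be done
None
```

I handed the job in with all four plates standing on the draining rest, leaning on the rail side by side without overlapping, all three cradles flat and the glassware where it stood; no verdict came back.

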